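# Break down the biscuit press for drying

### The arm

A 7-joint arm with a two-finger parallel gripper is mounted at the origin on the work surface. World frame = base frame: x ahead of the robot, y to its left, z up, the work surface at z = 0. Lengths are in m, angles in rad, forces in N, time in s.
With the tool pointing down it reaches from about 0.4 to 0.9 m from the base axis. Payload 5.5 kg.
Tool frame: the origin (TCP) lies midway between the tips of the shut fingers; the grasp point (between the pads) lies 19 mm behind it; z points along the fingers, y is the direction in which the jaws open and shut (so a half turn about z gives the same grasp; the last joint's range is limited). The gripper opens to 85 mm and grips with 20 to 120 N. Pads are 22 mm wide; open, the fingers measure 114 mm over their backs; the gripper's body (76 mm by 85 mm) begins 54 mm behind the grasp point. The pads swing forward as they close: fully open they stand 13 mm farther back than shut.
Start: joints at [1.584, 0.501, -0.427, 1.55, 0.221, 1.138, -0.21], TCP at [0.161, -0.63, 0.231] pointing down, gripper open.
Joint ranges: [-2.88, 2.88], [-0.31, 2.03], [-1.54, 1.56], [0.2, 2.42], [-1.41, 4.55], [0.19, 2.02], [-2.57, 2.57]. Speed limits (rad/s): [2.57, 2.57, 3.14, 3.14, 3.14, 3.14, 3.14].

### API

Orientations are given as a unit quaternion [w, x, y, z].
In Python, from workcell import env gives the robot as it stands.
- The arm moves only by the shell command python3 -m inch 'ROWS' [FORCE]. ROWS is JSON, a list of rows, each a list of 3 entries, a list of its own where there are three numbers: the shift along the tool's x, y, z in m, then the turn about the tool's z in rad, then the gripper command: -1 is shut, 1 is fully open, values between are in proportion. A call has 1 to 12 rows; each row shifts and turns the commanded pose from where the row before left it, along the tool's axes as they then stand; what a row does not reach is not made up. A row lasts 1/10 s, in which the tool goes at most 50 mm and 8.59 degrees, less where a joint would pass 70% of its speed; a pose out of reach is approached as far as the arm can. A call is refused whole if a number of a shift passes 0.05 or a number of a turn 0.15, either way. A call with a gripper value outside its range is refused whole. The fingers move at their own pace and stop on an object; FORCE is the grip in N (left out, the last holds). Time passes only in rows, so rows that do not move let the fingers close. It gives the time, the measured TCP pose, the force and the opening at its end, in the units of the state.
- env.get_state(): the state, without advancing time (a new reading comes with each control period).
- env.capture(name): name is "scene" or "top" or "wrist"; returns a dict with "pixels" (420x560x3 uint8, red, green, blue), "K" (3x3 intrinsics, pixels), "R" (3x3) and "t" (3): a world point X has camera coordinates R X + t. Camera axes: x right, y down, z forward; pixel columns grow to the right and rows downward; lengths in m; the calibration is good to about 2 mm. A picture is of the moment at which its call begins. There is no depth.
- env.hand_in(): hands the job in, once; it reports no verdict.
The state is a dict: "clock": time; "joint_pos": joint angles; "qvel": joint speeds; "joint_efforts": joint torques, N m; "eef_pos": TCP position; "ee_rot": TCP orientation; "ft_force": force on the tool from outside, world axes, zero at the start; "moment": the same for the moment, N m; "gripper_width": finger opening in m.
Only numpy, scipy, OpenCV 4.12 (cv2) and the standard library are available. Lean on these libraries where they do the work, as an engineer would, in place of code of your own. Each camera call takes 0.05 s, during which the arm holds its last target.

### The job

Use the wooden pusher to push every stuck blue plug out of the press barrels into the grey catch tray at their far end, without putting fingers on a plug that is still in its barrel, and lay the pusher back flat on its dark board. Take the die plates off the stack one by one and lay them all flat, side by side and not overlapping, inside the paper-lined baking tray. Leave the pastry brush and the amber jar where they are.

Things in the scene. Friction and masses are not known exactly. Their poses are not given: they have to be found in the camera images.
- press: Fixed press: block 214 x 80 x 45 mm (x, y, z), origin under its middle, z up. On it three open-ended square barrels along y, at x = -0.070, 0, +0.070 m, axis z = 0.064: bore 38 mm wide, y -0.040 to +0.040, floor z = 0.045, walls 4 mm thick to z = 0.087. Over each: a 14 mm wide sprung strip (underside z = 0.080) and end bridges, z 0.087 to 0.097. Push from the -y end towards +y.
- catch (a point): Middle of the inner floor of the open grey catch tray fixed to the press at the +y end of its barrels; inside 206 x 100 mm (press x, y; y 0.040 to 0.140 m), floor at press z = 0.004, rim at z = 0.040. Plugs pushed out drop into it.
- plug1: Blue nylon plug, 36 x 45 x 36 mm (x, y, z), 65 g, origin at its middle. Absent in some starts; else it starts inside the press barrel at press x = -0.070 m, held tight by a sprung brass strip; about 5 to 10 N along press +y is needed to move it.
- plug2: Blue nylon plug, 36 x 45 x 36 mm (x, y, z), 65 g, origin at its middle. Absent in some starts; else it starts inside the press barrel at press x = +0.000 m, held tight by a sprung brass strip; about 5 to 10 N along press +y is needed to move it.
- plug3: Blue nylon plug, 36 x 45 x 36 mm (x, y, z), 65 g, origin at its middle. Absent in some starts; else it starts inside the press barrel at press x = +0.070 m, held tight by a sprung brass strip; about 5 to 10 N along press +y is needed to move it.
- pusher: Loose pusher of pale wood, 200 mm long, 80 g: a square handle 26 x 26 mm from x = -0.090 to +0.020 m, then a round nose 26 mm in diameter to x = +0.110 m (flat end), which is the end that goes into the barrels. Red band near the handle's rear end. Origin on its long axis in the handle, about at its centre of mass; x along it towards the nose. Starts lying on the board.
- board: Fixed dark wooden board, 250 x 140 x 15 mm (x, y, z), home of the pusher. Origin under its middle; top at z = 0.015 m.
- pad: Fixed green pad, 150 x 100 x 12 mm (x, y, z), on which the die plates are stacked. Origin under its middle; top at z = 0.012 m.
- plate1: Aluminium die plate, 100 x 50 x 10 mm (x, y, z), flat faces with three dark round patterns, 130 g. Origin at its middle. It starts on the stack; both faces are alike, either may be up. Lowest of the stack.
- plate2: Aluminium die plate, 100 x 50 x 10 mm (x, y, z), flat faces with three dark round patterns, 130 g. Origin at its middle. It starts on the stack; both faces are alike, either may be up. Second of the stack.
- plate3: Aluminium die plate, 100 x 50 x 10 mm (x, y, z), flat faces with three dark round patterns, 130 g. Origin at its middle. It starts on the stack; both faces are alike, either may be up. Third, on top of the stack.
- tray: Fixed baking tray lined with white paper, inside 300 x 150 mm (x, y), floor at z = 0.004 m, rim 4 mm thick, top at z = 0.018 m. Origin under its middle, z up. There is room for three plates side by side along its x, each with its long side along tray y, 88 mm apart.
- brush: Pastry brush, 200 mm long, lying on the table, a bystander. Origin about at its middle.
- jar: Amber jar with a brass lid, 72 mm across, 90 mm high, a bystander. Origin under its middle.

How it is judged:
At the end, for the whole second after the job is handed in: Each plug present lies in the catch tray (below 45 mm), each plate flat on the baking tray floor (0.1 rad, middle below 13.5 mm, none overlapping), the pusher level on its board (origin within 90 mm along and 62 mm across of its middle); all at rest (x of plug1 in the frame of press between -0.104 and 0.104 m and y of plug1 in the frame of press between 0.045 and 0.142 m and z of each of plug1, plug2, plug3 in the frame of press below 0.045 m and linear speed of each of plug1, plug2, plug3, plate1, plate2, plate3, pusher below 0.03 m/s and x of plug2 in the frame of press between -0.104 and 0.104 m and y of plug2 in the frame of press between 0.045 and 0.142 m and x of plug3 in the frame of press between -0.104 and 0.104 m and y of plug3 in the frame of press between 0.045 and 0.142 m and x of plate1 in the frame of tray between -0.14 and 0.14 m and y of plate1 in the frame of tray between -0.065 and 0.065 m and z of plate1 in the frame of tray between 0.004 and 0.0135 m and angle between the z axis of each of plate1, plate2, plate3 and the z axis of tray, either way round below 0.1 rad and x of plate2 in the frame of tray between -0.14 and 0.14 m and y of plate2 in the frame of tray between -0.065 and 0.065 m and z of plate2 in the frame of tray between 0.004 and 0.0135 m and x of plate3 in the frame of tray between -0.14 and 0.14 m and y of plate3 in the frame of tray between -0.065 and 0.065 m and z of plate3 in the frame of tray between 0.004 and 0.0135 m and x of pusher in the frame of board between -0.09 and 0.09 m and y of pusher in the frame of board between -0.062 and 0.062 m and z of pusher in the frame of board between 0.02 and 0.036 m and angle between pusher's own x axis and vertical between 1.47 and 1.67 rad); the robot touches nothing.
It fails at once if the fingers touch a plug that is still in its barrel ((contact force between the fingers and plug1 above 1 N and y of plug1 in the frame of press between -0.07 and 0.035 m and z of plug1 in the frame of press above 0.055 m) or (contact force between the fingers and plug2 above 1 N and y of plug2 in the frame of press between -0.07 and 0.035 m and z of plug2 in the frame of press above 0.055 m) or (contact force between the fingers and plug3 above 1 N and y of plug3 in the frame of press between -0.07 and 0.035 m and z of plug3 in the frame of press above 0.055 m)).
It fails at once if the brush or the jar is moved more than 40 mm (distance of any of brush, jar from where it was at the start of the episode above 0.04 m).
Of plug1, plug2, plug3 only 1 to 3 are there at a start; the rules pass over those that are not, and their reading is None.
At some moment in a run one of pusher may be knocked a few centimetres aside while the robot is not near it.
Once in a run the grip may slacken for a moment while it holds something.
It also fails if it takes over 210 s, if anything falls off the work surface, if the arm or the gripper's body presses on something with over 40 N, if the wrist force passes 120 N, or if a joint passes its speed limit or range.

## Working session

There is one attempt and no reset: what is moved stays moved. The work goes in short steps, Python scripts to look and compute and a shell command to move; the robot and the scene stay as the last step left them, time stands still between calls to the robot, and variables do not carry over. Pictures are saved under pics/ and viewed, and the job is handed in when it is done.

```bash
mkdir -p pics; ls; python3 - <<'E'
from workcell import env
import cv2
for n in ["scene","top","wrist"]:
    c=env.capture(n); cv2.imwrite(f"pics/{n}0.png",c["pixels"][:,:,::-1]); print(n,c["K"],c["R"],c["t"])
print(env.get_state())
E
```

```text
pics
scene [[413.7323438    0.         284.3982739 ]
 [  0.         413.7323438  207.43488008]
 [  0.           0.           1.        ]] [[ 0.20133342  0.9794151   0.01452302]
 [ 0.76559413 -0.14809616 -0.62604565]
 [-0.61100776  0.13716265 -0.77965116]] [-0.08566369 -0.43662664  1.31302466]
top [[382.20419052   0.         281.09993574]
 [  0.         382.20419052 216.14729157]
 [  0.           0.           1.        ]] [[ 0.02140576 -0.99970649 -0.01134566]
 [-0.99629175 -0.02038398 -0.08358975]
 [ 0.08333395  0.01309289 -0.99643566]] [-0.0452996   0.63362487  0.91502243]
wrist [[328.84427726   0.         286.84606998]
 [  0.         328.84427726 204.7186524 ]
 [  0.           0.           1.        ]] [[ 2.45892831e-01 -9.69296541e-01 -9.65292564e-04]
 [-9.34573375e-01 -2.37348129e-01  2.65025418e-01]
 [-2.57117331e-01 -6.42657137e-02 -9.64240943e-01]] [-0.64914003 -0.03290057  0.37960497]
{'clock': 0.15, 'joint_pos': array([ 1.584198  ,  0.50163199, -0.42681367,  1.55117997,  0.22080879,
        1.13826524, -0.21030708]), 'qvel': array([-2.14508610e-03, -3.49637749e-03,  7.03796247e-05, -3.95770959e-03,
        5.97617590e-04,  1.11937748e-03, -9.54078138e-05]), 'joint_efforts': array([-8.21505615e-03, -5.70033002e+01, -5.82561940e+00, -2.81284314e+01,
        1.06388755e-02,  7.82550633e-03,  1.77521763e-06]), 'eef_pos': array([ 0.16051955, -0.62934583,  0.23050902]), 'ee_rot': array([-7.16256000e-04,  9.92208894e-01,  1.24583280e-01, -6.44875704e-05]), 'ft_force': array([-0.19361159, -0.45016828,  0.76774946]), 'moment': array([0.06397695, 0.03078305, 0.00984877]), 'gripper_width': 0.08534284445399969}
```

View pics/scene0.png

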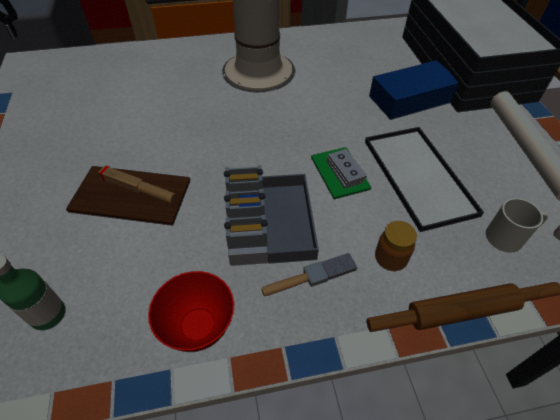

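View pics/top0.png

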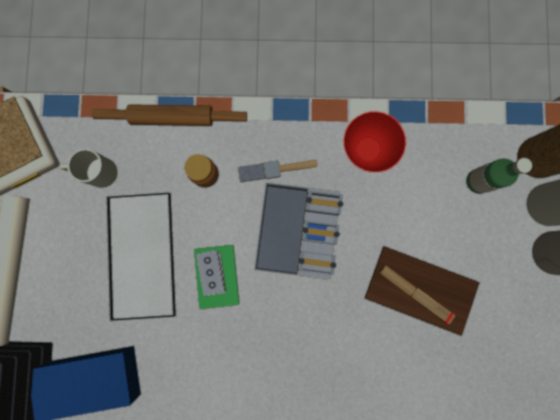

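View pics/wrist0.png

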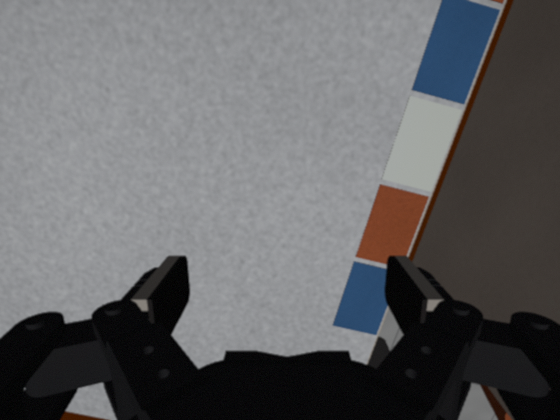

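The top view shows the press at about (300,230) with its catch tray to its left. The board and pusher are at (420,290), the pad with plates at (215,275) and the baking tray at (140,256). Next I zoom in to see which barrels hold plugs and to get accurate corners.

```bash
cat > h.py <<'E'
import numpy as np, cv2
from workcell import env
def ray(c,u,v,z):
    K,R,t=[np.array(c[k]) for k in "KRt"]
    o=-R.T@t; d=R.T@np.linalg.inv(K)@np.array([u,v,1.0])
    return o+d*(z-o[2])/d[2]
def proj(c,X):
    K,R,t=[np.array(c[k]) for k in "KRt"]
    p=K@(R@np.array(X)+t); return p[:2]/p[2]
def tri(c1,p1,c2,p2):
    P=[np.array(c["K"])@np.c_[np.array(c["R"]),np.array(c["t"])] for c in (c1,c2)]
    X=cv2.triangulatePoints(P[0],P[1],np.array(p1,float).reshape(2,1),np.array(p2,float).reshape(2,1))
    return (X[:3]/X[3]).ravel()
def crop(c,x0,y0,x1,y1,s,name):
    im=c["pixels"][y0:y1,x0:x1,::-1]
    cv2.imwrite("pics/"+name,cv2.resize(im,None,fx=s,fy=s,interpolation=cv2.INTER_CUBIC))
E
python3 - <<'E'
from h import *
c=env.capture("top"); crop(c,240,175,360,285,6,"t1.png"); crop(c,355,235,490,340,5,"t2.png"); crop(c,100,185,245,325,4,"t4.png")
c=env.capture("scene"); crop(c,215,155,325,270,5,"s1.png")
E
```

```text
(no output)
```

View pics/t1.png

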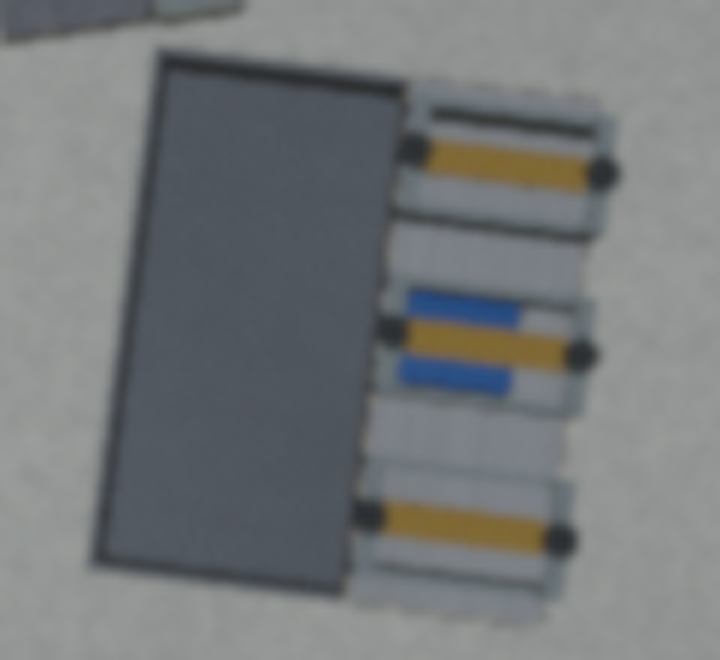

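View pics/s1.png

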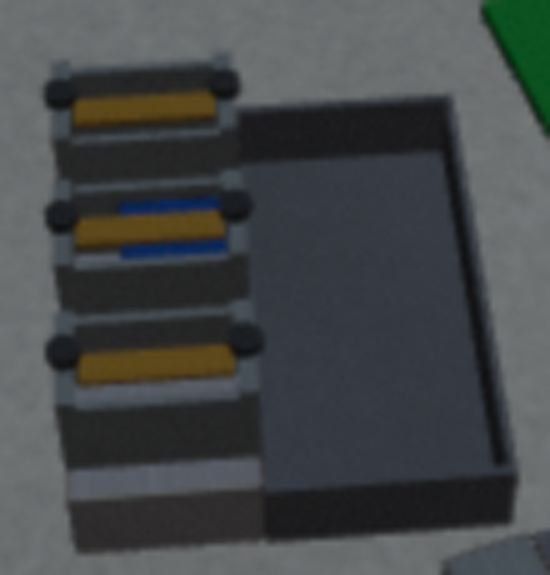

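View pics/t2.png

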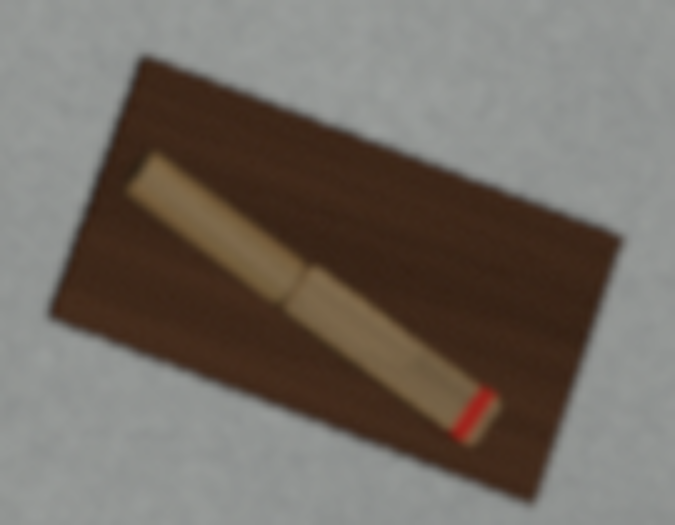

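View pics/t4.png

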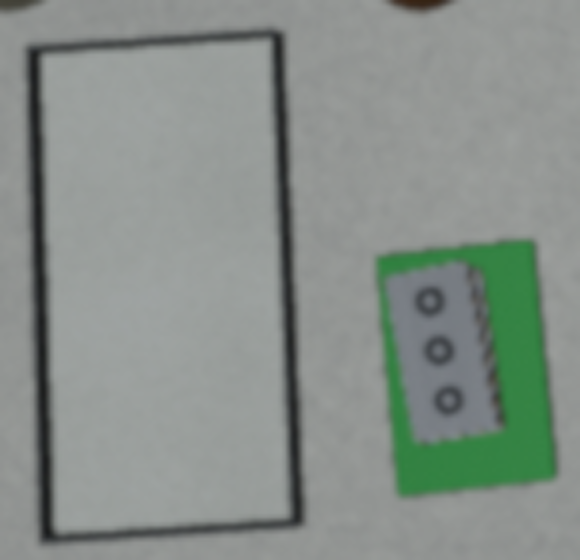

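Both views show a single blue plug, in the middle barrel; the outer two are empty. In the top view, its left (+y) edge is close to the catch side. I'll compute the poses.

```bash
python3 - <<'E'
from h import *
T=env.capture("top"); S=env.capture("scene")
a=lambda x,y:(240+x/6,175+y/6); b=lambda x,y:(215+x/5,155+y/5)
tp=[(413,150),(602,173),(391,330),(580,356),(368,516),(560,541)]
sp=[(245,338),(62,352),(235,205),(62,216),(225,84),(62,92)]
P=[]
for p,q in zip(tp,sp):
    X=tri(T,a(*p),S,b(*q)); P.append(X); print("pin",X.round(4), "top ray z.094",ray(T,*a(*p),.094).round(4),"sc",ray(S,*b(*q),.094).round(4))
P=np.array([ray(T,*a(*p),.094) for p in tp])
print("centre",P.mean(0).round(4)); d=P[0::2]-P[1::2]; print("yaw of press y dir", [np.degrees(np.arctan2(-v[0],v[1])).round(2) for v in d], np.linalg.norm(d,axis=1))
v=P[0]+P[1]-P[4]-P[5]; print("yaw x", np.degrees(np.arctan2(v[1],v[0])))
# catch tray outer rim corners top z=.04
for p in [(160,52),(95,570)]: print("rim",ray(T,*a(*p),.04).round(4))
for p in [(515,320),(410,310),(505,392),(400,382)]: print("plug",ray(T,*a(*p),.081).round(4))
def minrect(c,mask,z,name):
    n,l,s,_=cv2.connectedComponentsWithStats(mask.astype(np.uint8)); k=1+np.argmax(s[1:,4])
    cn,_=cv2.findContours((l==k).astype(np.uint8),cv2.RETR_EXTERNAL,cv2.CHAIN_APPROX_NONE)
    cn=max(cn,key=cv2.contourArea)
    w=np.array([ray(c,*q[0],z)[:2] for q in cn],np.float32)
    r=cv2.minAreaRect(w*1000); print(name,r, s[k,4]); return r
im=T["pixels"].astype(int); r,g,bl=im[...,0],im[...,1],im[...,2]
hsv=cv2.cvtColor(T["pixels"],cv2.COLOR_RGB2HSV)
yy,xx=np.mgrid[:420,:560]
reg=(xx>360)&(xx<485)&(yy>240)&(yy<340)
minrect(T,reg&((r-bl)>15),.015,"board")
red=reg&(r-g>60); 
minrect(T,red,.041,"red")
wood=reg&(r>85)&(r-bl>15); 
minrect(T,wood,.041,"pusher")
print(im[290,420],im[270,400],im[300,380])
reg=(xx>180)&(xx<250)&(yy>235)&(yy<320)
gm=reg&(g-r>30); minrect(T,gm,.012,"pad")
reg=(xx>100)&(xx<182)&(yy>185)&(yy<330)
minrect(T,reg&(im.max(2)<70),.018,"tray outer")
E
```

```text
pin [ 0.6676 -0.094   0.0933] top ray z.094 [ 0.6672 -0.0957  0.094 ] sc [ 0.6685 -0.0926  0.094 ]
pin [ 0.6602 -0.1659  0.0929] top ray z.094 [ 0.6598 -0.1678  0.094 ] sc [ 0.6615 -0.1643  0.094 ]
pin [ 0.5987 -0.0864  0.0932] top ray z.094 [ 0.5983 -0.0884  0.094 ] sc [ 0.5997 -0.0848  0.094 ]
pin [ 0.5903 -0.158   0.0926] top ray z.094 [ 0.5899 -0.16    0.094 ] sc [ 0.592  -0.1561  0.094 ]
pin [ 0.5282 -0.0789  0.0922] top ray z.094 [ 0.5279 -0.0808  0.094 ] sc [ 0.5304 -0.0775  0.094 ]
pin [ 0.5206 -0.1503  0.0934] top ray z.094 [ 0.5202 -0.1532  0.094 ] sc [ 0.5218 -0.1479  0.094 ]
centre [ 0.5939 -0.1243  0.094 ]
yaw of press y dir [np.float64(-5.85), np.float64(-6.65), np.float64(-6.13)] [0.072488   0.07215487 0.072749  ]
yaw x -6.018514423491795
rim [0.7122 0.0048 0.04  ]
rim [0.5024 0.0257 0.04  ]
plug [ 0.6037 -0.1367  0.081 ]
plug [ 0.6067 -0.0962  0.081 ]
plug [ 0.576  -0.1332  0.081 ]
plug [ 0.579  -0.0928  0.081 ]
board ((461.402587890625, -379.4931335449219), (247.8634033203125, 136.0663299560547), 70.26910400390625) 5731
red ((402.1009216308594, -433.6437683105469), (8.280072212219238, 26.989686965942383), 55.78465270996094) 44
pusher ((452.9864501953125, -358.5507507324219), (199.90504455566406, 30.29151153564453), 55.701175689697266) 937
[112  90  62] [59 38 25] [67 44 28]
pad ((483.1197509765625, 125.96202087402344), (148.14981079101562, 98.74464416503906), 7.544015407562256) 1403
tray outer ((524.4219970703125, 389.1546630859375), (301.313232421875, 9.558380126953125), 5.248730659484863) 302
```

```bash
cat >> h.py <<'E'
def plan(x,y,z,yaw=None,s=None):
    """yaw (deg) = world heading of tool x; prints turn then shift in tool axes after the turn"""
    s=s or env.get_state(); w,a,b,c=s["ee_rot"]
    from scipy.spatial.transform import Rotation as Ro
    M=Ro.from_quat([a,b,c,w]).as_matrix(); cy=np.degrees(np.arctan2(M[1,0],M[0,0]))
    if yaw is None: yaw=cy
    d=(yaw-cy+180)%360-180
    if d>90:d-=180
    if d<-90:d+=180
    t=-np.radians(d); n=cy+d
    e=np.radians(n); D=np.array([x,y,z])-s["eef_pos"]
    sx=D[0]*np.cos(e)+D[1]*np.sin(e); sy=D[0]*np.sin(e)-D[1]*np.cos(e)
    print("yaw %.1f tilt %.2f turn %.3f | shift mm x %.1f y %.1f z %.1f"%(cy,np.degrees(np.arccos(-M[2,2])),t,sx*1e3,sy*1e3,-D[2]*1e3), "j",s["joint_pos"].round(2),"t",round(s["clock"],1),"F",s["ft_force"].round(1),"w",round(s["gripper_width"],4),"p",s["eef_pos"].round(4))
def look(n,name,scale=1):
    c=env.capture(n); cv2.imwrite("pics/"+name,c["pixels"][:,:,::-1]); return c
E
python3 -c "
from h import *
plan(.436,-.3834,.15,55.7)"
```

```text
yaw 14.3 tilt 0.03 turn -0.722 | shift mm x 358.6 y 88.7 z 81.1 j [ 1.58  0.5  -0.43  1.55  0.22  1.14 -0.21] t 0.3 F [-0.5 -0.5 -1. ] w 0.0856 p [ 0.1607 -0.6297  0.2311]
```

```bash
python3 -m inch '[[[0,0,0],-0.144,1],[[0,0,0],-0.144,1],[[0,0,0],-0.144,1],[[0,0,0],-0.145,1],[[0,0,0],-0.145,1]]' 60; python3 -m inch '[[[0.036,0.009,0.006],0,1],[[0.036,0.009,0.006],0,1],[[0.036,0.009,0.006],0,1],[[0.036,0.009,0.006],0,1],[[0.036,0.009,0.006],0,1],[[0.036,0.009,0.006],0,1],[[0.036,0.009,0.006],0,1],[[0.036,0.009,0.006],0,1],[[0.036,0.009,0.006],0,1],[[0.036,0.009,0.006],0,1],[[0,0,0],0,1],[[0,0,0],0,1]]'
python3 - <<'E'
from h import *
look("wrist","w1.png"); plan(.436,-.3834,.15,55.7)
E
```

```text
clock: 0.85
eef_pos: [0.1607, -0.6298, 0.2313]
ee_rot: [-0.0, 0.883, 0.47, -0.0]
ft_force: [-0.3, -0.3, -0.5]
gripper_width: 0.0852
clock: 2.05
eef_pos: [0.4388, -0.3822, 0.1713]
ee_rot: [-0.0, 0.884, 0.468, -0.0]
ft_force: [0.2, -0.4, 0.3]
gripper_width: 0.0855
yaw 55.7 tilt 0.04 turn -0.000 | shift mm x -0.7 y -1.5 z 21.3 j [ 1.17  0.49 -0.65  1.78  0.35  0.99 -0.22] t 2.1 F [-0.4 -0.2 -0.2] w 0.0853 p [ 0.4377 -0.3837  0.1713]
```

View pics/w1.png

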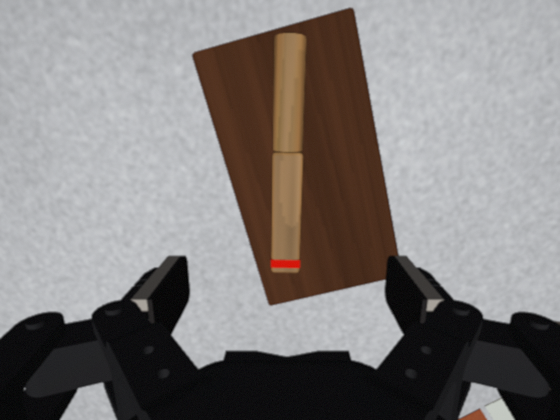

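The wrist view shows the pusher nearly aligned with the tool, with the nose tip at (290,36), the shoulder at (287,153) and the rear at (286,271).

```bash
python3 - <<'E'
from h import *
c=env.capture("wrist")
N=ray(c,290,36,.041);Sh=ray(c,287,153,.041);Re=ray(c,286,271,.041)
print(N,Sh,Re,np.linalg.norm(N-Re)); d=N-Re; print(np.degrees(np.arctan2(d[1],d[0])))
print("proj tcp", proj(c,env.get_state()["eef_pos"]))
u=d/np.linalg.norm(d); g=Sh-u*0.040; print("grip",g, "yaw"); plan(g[0],g[1],.06)
E
```

```text
[ 0.51065514 -0.28244789  0.041     ] [ 0.45904972 -0.35384783  0.041     ] [ 0.39764635 -0.44196844  0.041     ] 0.19549371193149567
54.68518130125847
proj tcp [285.5193189  263.74671741]
grip [ 0.43592697 -0.38648735  0.041     ] yaw
yaw 55.6 tilt 0.06 turn -0.000 | shift mm x -2.4 y 0.2 z 111.3 j [ 1.17  0.49 -0.65  1.78  0.35  0.99 -0.22] t 2.1 F [ 0.  -1.2 -0.6] w 0.0852 p [ 0.4371 -0.3844  0.1713]
```

```bash
python3 -m inch '[[[0,0,0.03],0,1],[[-0.002,0,0.03],0,1],[[0,0,0.03],0,0.3],[[0,0,0.03],0,0.2],[[0,0,0.02],0,0.2],[[0,0,0.01],0,0.2],[[0,0,0.004],0,0.2],[[0,0,0],0,0.2],[[0,0,0],0,0.2]]' 40
python3 - <<'E'
from h import *
look("wrist","w2.png"); plan(.436,-.3865,.016)
E
```

```text
clock: 3.05
eef_pos: [0.4375, -0.3858, 0.0185]
ee_rot: [0.001, 0.884, 0.467, 0.0]
ft_force: [-0.0, 0.4, 0.9]
gripper_width: 0.0511
yaw 55.7 tilt 0.13 turn -0.000 | shift mm x -1.6 y -0.9 z 2.6 j [ 1.08  0.7  -0.53  1.85  0.51  0.73 -0.34] t 3.1 F [-0.3 -0.7 -0. ] w 0.0511 p [ 0.4376 -0.3857  0.0186]
```

View pics/w2.png

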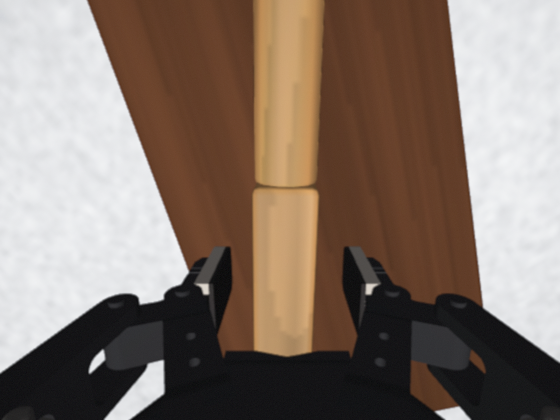

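The handle sits centred between the fingers. I'll lower slightly and close.

```bash
python3 -m inch '[[[0,0,0.002],0,-0.1],[[0,0,0],0,-1],[[0,0,0],0,-1],[[0,0,0],0,-1],[[0,0,0],0,-1],[[0,0,0],0,-1],[[0,0,0],0,-1]]' 90
python3 - <<'E'
from h import *
look("wrist","w3.png"); plan(.436,-.3865,.016)
E
```

```text
clock: 3.8
eef_pos: [0.4375, -0.3854, 0.0161]
ee_rot: [0.001, 0.884, 0.467, 0.0]
ft_force: [-0.1, 0.4, 5.7]
gripper_width: 0.0244
yaw 55.7 tilt 0.08 turn -0.000 | shift mm x -1.8 y -0.6 z 0.1 j [ 1.08  0.71 -0.53  1.85  0.52  0.72 -0.34] t 3.9 F [-0.9  0.4  5.1] w 0.0246 p [ 0.4375 -0.3853  0.0161]
```

View pics/w3.png

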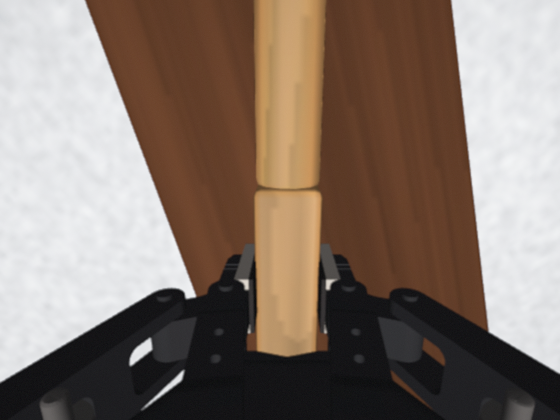

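Gripped: opening is 24.5 mm, with the tips just touching the board. I'll lift and check for tilt.

```bash
python3 -m inch '[[[0,0,-0.02],0,-1],[[0,0,-0.04],0,-1],[[0,0,-0.04],0,-1],[[0,0,-0.034],0,-1],[[0,0,0],0,-1],[[0,0,0],0,-1],[[0,0,0],0,-1]]'
python3 - <<'E'
from h import *
c=look("wrist","w4.png"); plan(.436,-.3865,.016); p=env.get_state()["eef_pos"]
T=look("top","t5.png"); S=look("scene","s5.png")
for cc,n in((T,"t5c.png"),(S,"s5c.png")):
    u,v=proj(cc,p); u=int(u);v=int(v); crop(cc,u-80,v-60,u+80,v+60,5,n); print(n,u-80,v-60)
E
```

```text
clock: 4.55
eef_pos: [0.4356, -0.3843, 0.1478]
ee_rot: [-0.001, 0.884, 0.467, -0.001]
ft_force: [-0.2, -0.1, -1.9]
gripper_width: 0.0243
yaw 55.7 tilt 0.19 turn -0.000 | shift mm x -1.8 y 1.7 z 131.5 j [ 1.17  0.52 -0.64  1.79  0.38  0.95 -0.23] t 4.6 F [ 0.1 -0.6 -1.1] w 0.0243 p [ 0.4356 -0.3841  0.1475]
t5c.png 366 249
s5c.png 29 82
```

View pics/w4.png

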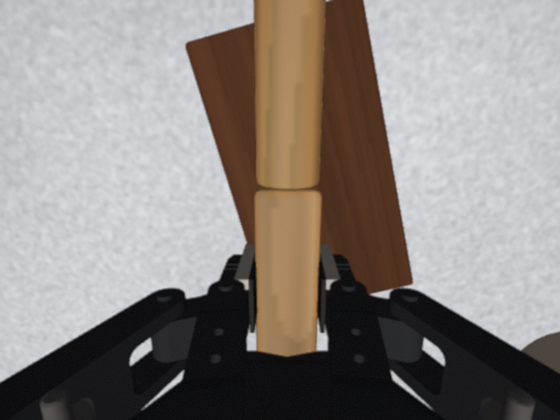

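View pics/s5c.png

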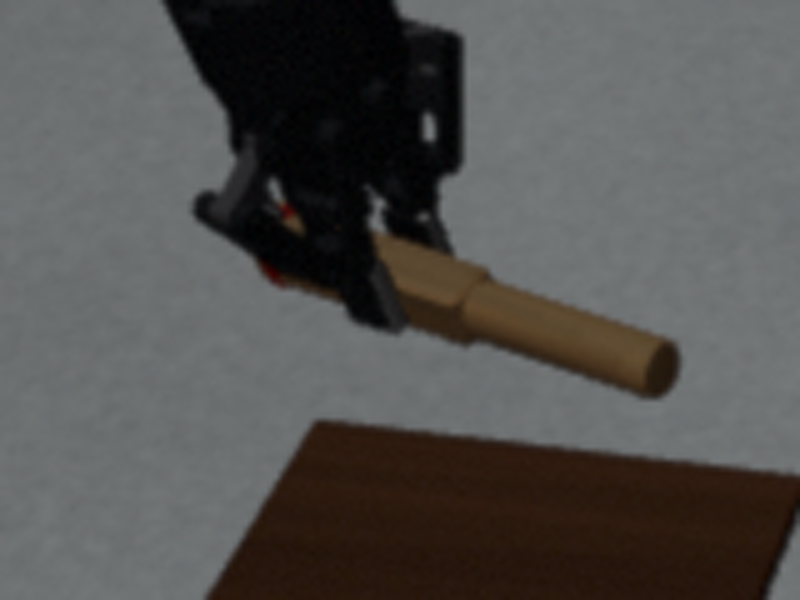

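View pics/t5c.png

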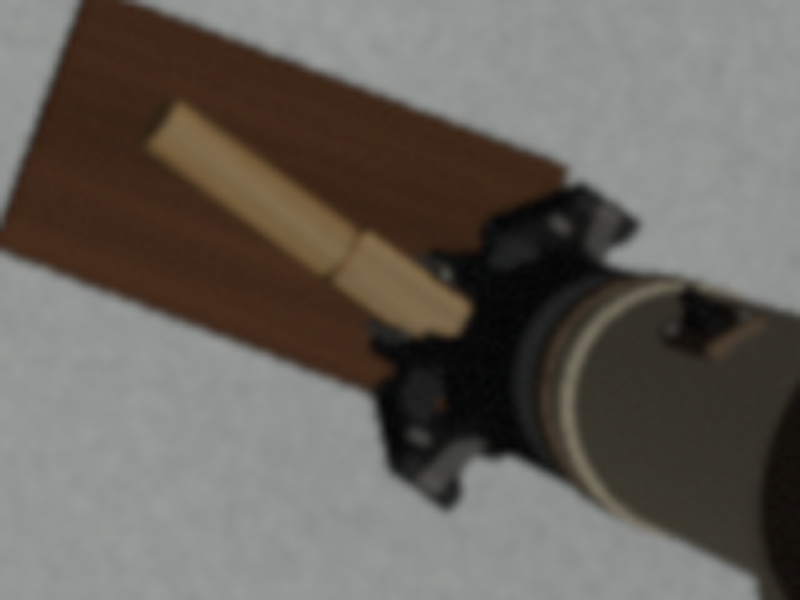

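The wrist view has the shoulder still at (288,188), so there is no tilt in the grip. The scene crop shows the nose face at about (660,368). I'll compute the tip offsets and the approach.

```bash
python3 - <<'E'
from h import *
s=env.get_state(); p=s["eef_pos"]; zt=p[2]+.025
c=env.capture("wrist")
Sh=ray(c,288,188,zt); e=np.radians(55.7); u=np.array([np.cos(e),np.sin(e),0]); n=np.array([np.sin(e),-np.cos(e),0])
print("shoulder rel tool", (Sh-p)@u,(Sh-p)@n, "up", np.array([(ray(c,288,10,zt)-p)@n]))
T=env.capture("top");S=env.capture("scene")
tip=p+u*((Sh-p)@u+.09)+np.array([0,0,.012])
print("pred tip centre",tip,"scene px",proj(S,tip),"seen",(29+660/5,82+368/5),"top px tip top",proj(T,tip+[0,0,.013]),"seen",(366+165/5,249+123/5))
# press target
C=np.array([.5945,-.1228]);a=np.radians(-6.1); X=np.array([np.cos(a),np.sin(a)]);Y=np.array([-np.sin(a),np.cos(a)])
L=(Sh-p)@u+.09
for yt in(-.07,-.045,.048):
    q=C+Y*(yt-L); print(yt,q.round(4)); plan(q[0],q[1],.0505,83.9)
E
```

```text
shoulder rel tool 0.04149104950181723 0.0011508133701616213 up [0.00118972]
pred tip centre [ 0.51006075 -0.27549362  0.15963591] scene px [160.9008614  155.53284522] seen (161.0, 155.6) top px tip top [397.96216085 273.16291831] seen (399.0, 273.6)
-0.07 [ 0.5731 -0.3232]
yaw 55.7 tilt 0.09 turn -0.492 | shift mm x 75.5 y 129.2 z 97.9 j [ 1.17  0.52 -0.64  1.79  0.38  0.95 -0.23] t 4.8 F [-0.3 -0.1 -0.4] w 0.0248 p [ 0.4366 -0.3844  0.1484]
-0.045 [ 0.5757 -0.2983]
yaw 55.7 tilt 0.09 turn -0.492 | shift mm x 100.5 y 129.2 z 97.9 j [ 1.17  0.52 -0.64  1.79  0.38  0.95 -0.23] t 4.8 F [-0.3 -0.1 -0.4] w 0.0248 p [ 0.4366 -0.3844  0.1484]
0.048 [ 0.5856 -0.2058]
yaw 55.7 tilt 0.09 turn -0.492 | shift mm x 193.5 y 129.2 z 97.9 j [ 1.17  0.52 -0.64  1.79  0.38  0.95 -0.23] t 4.8 F [-0.3 -0.1 -0.4] w 0.0248 p [ 0.4366 -0.3844  0.1484]
```

```bash
python3 -m inch '[[[0,0,0],-0.123,-1],[[0,0,0],-0.123,-1],[[0,0,0],-0.123,-1],[[0,0,0],-0.123,-1],[[0.01,0.032,0.01],0,-1],[[0.01,0.032,0.01],0,-1],[[0.01,0.032,0.02],0,-1],[[0.01,0.032,0.03],0,-1],[[0.01,0,0.027],0,-1],[[0,0,0],0,-1],[[0,0,0],0,-1],[[0,0,0],0,-1]]'
python3 - <<'E'
from h import *
c=look("wrist","w6.png"); plan(.5731,-.3232,.051,83.9)
T=env.capture("top"); S=env.capture("scene"); crop(T,280,190,410,310,5,"t6.png"); crop(S,130,130,290,250,5,"s6.png")
E
```

```text
clock: 6.05
eef_pos: [0.5696, -0.3506, 0.0539]
ee_rot: [0.001, 0.744, 0.668, -0.0]
ft_force: [-0.2, -0.2, -1.5]
gripper_width: 0.0246
yaw 83.8 tilt 0.17 turn -0.002 | shift mm x 27.9 y 0.4 z 3.2 j [ 0.95  0.8  -0.65  1.61  0.58  0.93 -0.02] t 6.1 F [ 0.3 -1.  -0.7] w 0.0241 p [ 0.5697 -0.3509  0.0542]
```

View pics/w6.png

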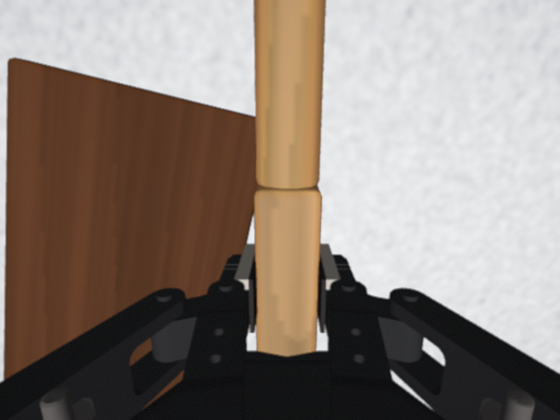

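View pics/t6.png

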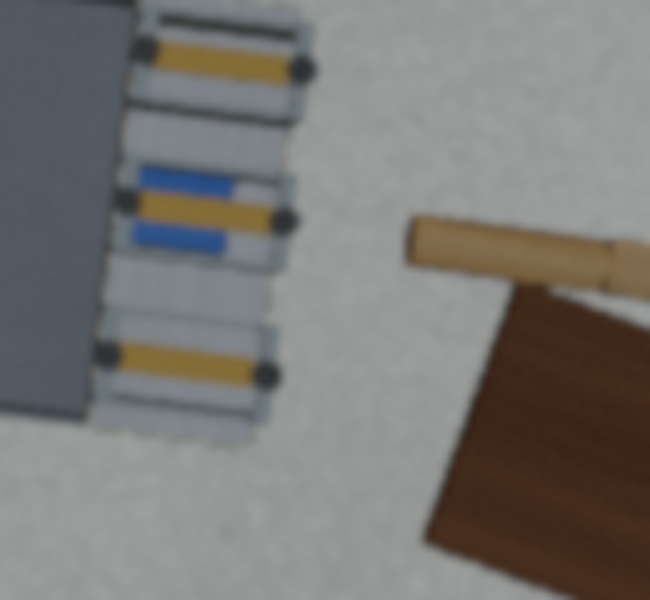

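View pics/s6.png

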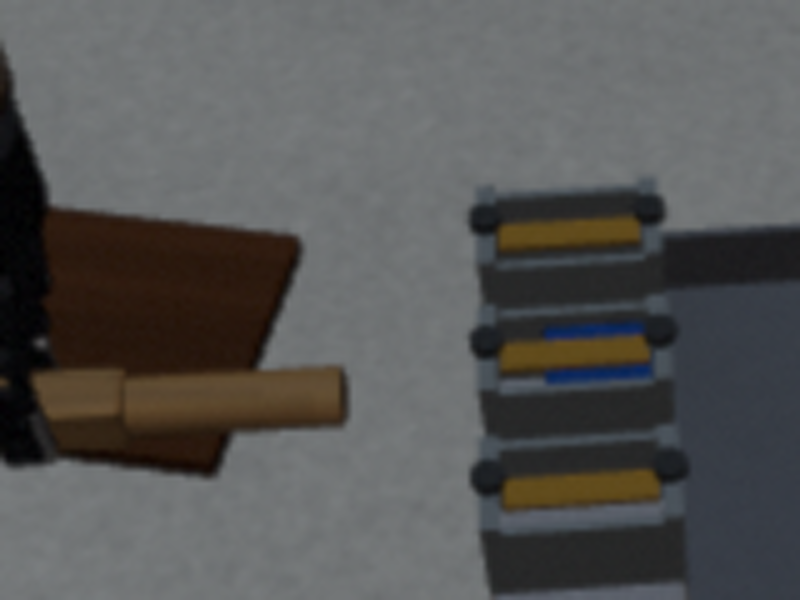

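The nose axis lines up with the middle strip in both views (top: the line extended meets the strip at about (200,212)). I'll lower 3 mm and enter slowly.

```bash
python3 -m inch '[[[0.01,0,0.003],0,-1],[[0.015,0,0],0,-1],[[0.015,0,0],0,-1],[[0.01,0,0],0,-1],[[0.01,0,0],0,-1],[[0.01,0,0],0,-1],[[0,0,0],0,-1],[[0,0,0],0,-1]]'
python3 - <<'E'
from h import *
T=env.capture("top"); S=env.capture("scene"); crop(T,280,190,410,310,5,"t7.png"); crop(S,170,130,330,250,5,"s7.png"); plan(.5856,-.2058,.051,83.9)
E
```

```text
clock: 7.0
eef_pos: [0.577, -0.2793, 0.0493]
ee_rot: [0.0, 0.744, 0.668, -0.0]
ft_force: [0.0, -0.7, -1.5]
gripper_width: 0.0246
yaw 83.8 tilt 0.04 turn -0.002 | shift mm x 75.0 y 0.9 z -1.7 j [ 0.87  0.77 -0.66  1.69  0.58  0.89 -0.13] t 7.1 F [-0.1  0.  -0.6] w 0.0246 p [ 0.5768 -0.2803  0.0493]
```

View pics/t7.png

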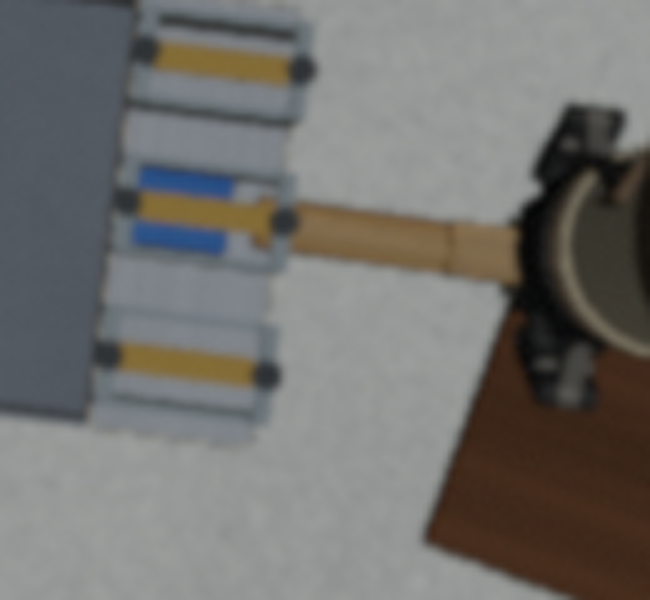

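View pics/s7.png

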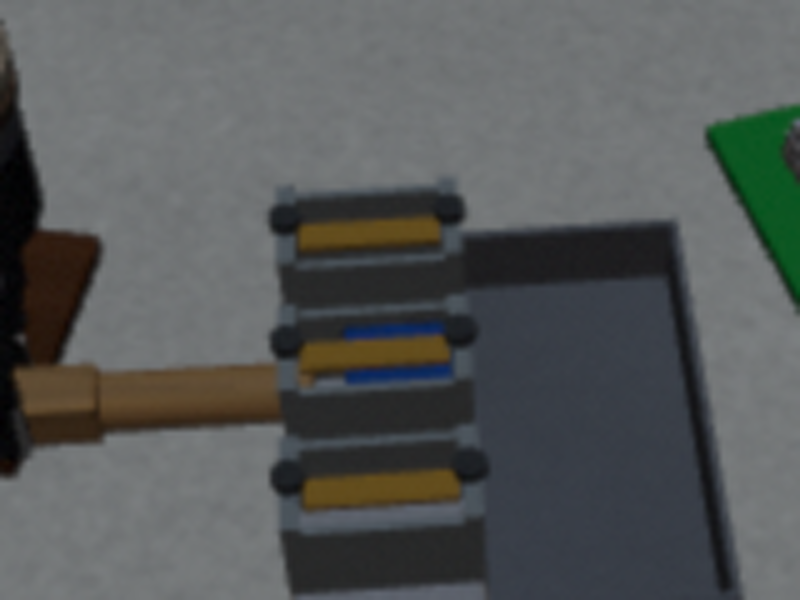

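The nose has entered the middle barrel, centred. Now I push about 78 mm.

```bash
python3 -m inch '[[[0.005,0.001,-0.001],0,-1],[[0.008,0,0],0,-1],[[0.008,0,0],0,-1],[[0.008,0,0],0,-1],[[0.008,0,0],0,-1],[[0.008,0,0],0,-1]]' 110;python3 -m inch '[[[0.008,0,0],0,-1],[[0.008,0,0],0,-1],[[0.008,0,0],0,-1],[[0.008,0,0],0,-1],[[0,0,0],0,-1],[[0,0,0],0,-1],[[0,0,0],0,-1]]'
python3 - <<'E'
from h import *
T=env.capture("top"); S=env.capture("scene"); crop(T,240,190,370,310,5,"t8.png"); crop(S,170,130,330,250,5,"s8.png"); plan(.5856,-.2058,.051,83.9); look("wrist","w8.png")
E
```

```text
clock: 7.7
eef_pos: [0.5823, -0.2387, 0.0507]
ee_rot: [0.002, 0.745, 0.667, -0.002]
ft_force: [-0.4, -9.4, 0.2]
gripper_width: 0.0239
clock: 8.4
eef_pos: [0.5861, -0.2029, 0.0502]
ee_rot: [-0.0, 0.744, 0.668, -0.0]
ft_force: [-0.2, -0.5, -1.4]
gripper_width: 0.0244
yaw 83.8 tilt 0.01 turn -0.001 | shift mm x -2.6 y -0.2 z -0.8 j [ 0.77  0.74 -0.66  1.74  0.58  0.86 -0.26] t 8.5 F [ 0.  -0.2 -0.8] w 0.0239 p [ 0.5861 -0.2032  0.0502]
```

View pics/t8.png

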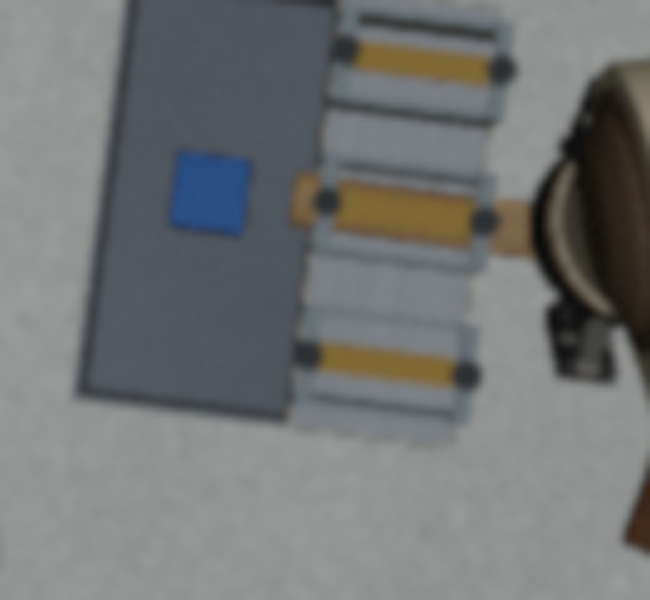

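View pics/s8.png

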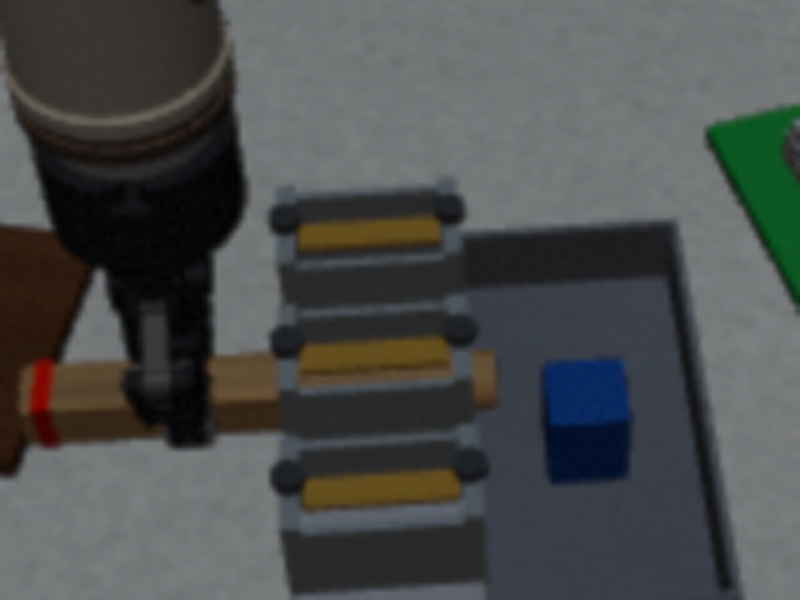

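View pics/w8.png

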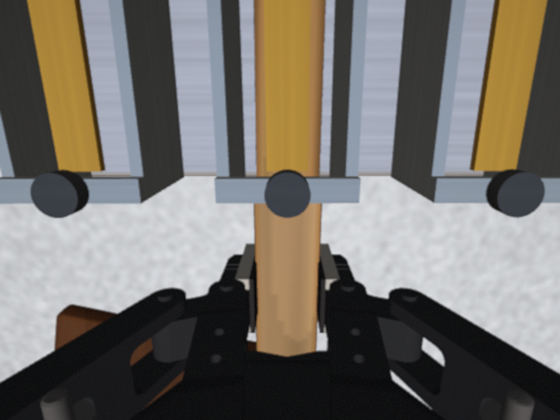

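The plug lies in the catch tray, at crop (210,193) in the top view, and the wrist view shows the outer barrels empty. I'll retract.

```bash
python3 -m inch '[[[-0.015,0,0],0,-1],[[-0.02,0,0],0,-1],[[-0.03,0,0],0,-1],[[-0.03,0,0],0,-1],[[-0.03,0,0],0,-1],[[-0.03,0,0],0,-1],[[0,0,-0.03],0.1,-1],[[0,0,-0.02],0.138,-1],[[0,0,0],0,-1],[[0,0,0],0,-1]]'
python3 - <<'E'
from h import *
plan(.4542,-.3997,.0165,70.3);look("wrist","w9.png")
S=env.capture("scene"); crop(S,60,80,260,230,4,"s9.png")
E
```

```text
clock: 9.55
eef_pos: [0.5692, -0.3581, 0.1004]
ee_rot: [0.001, 0.817, 0.576, -0.0]
ft_force: [-0.5, -0.4, -1.9]
gripper_width: 0.024
yaw 70.3 tilt 0.07 turn 0.001 | shift mm x -77.9 y -94.3 z 83.9 j [ 0.95  0.73 -0.63  1.58  0.49  0.99 -0.18] t 9.6 F [-0.5 -0.4 -1.9] w 0.024 p [ 0.5692 -0.3581  0.1004]
```

View pics/w9.png

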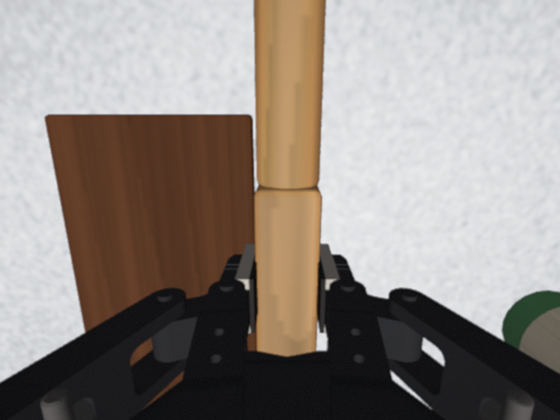

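View pics/s9.png

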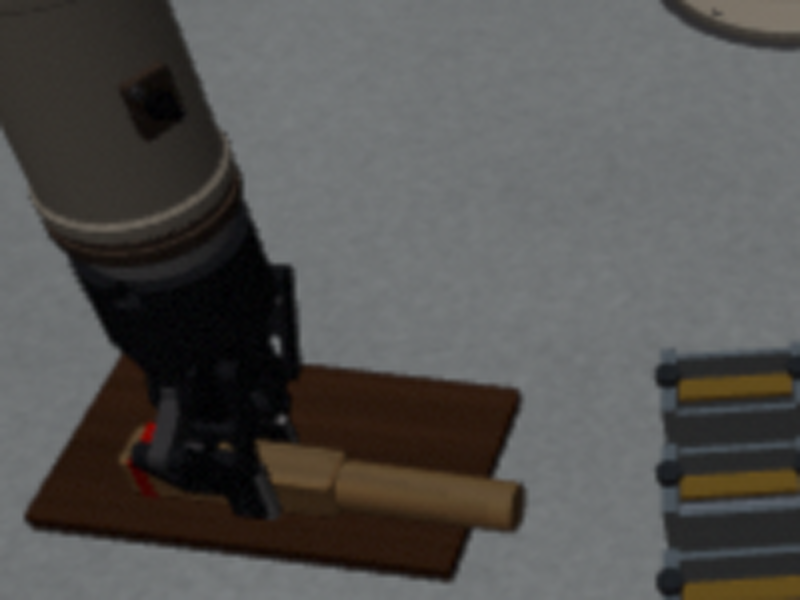

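The grip is still good. In the wrist view, the shoulder is at (288,187) and the board is to the left, parallel to the tool. I'll carry the pusher over the board and lay it down.

```bash
python3 -m inch '[[[-0.015,-0.019,0],0,-1],[[-0.016,-0.019,0],0,-1],[[-0.016,-0.019,0.01],0,-1],[[-0.016,-0.019,0.015],0,-1],[[-0.015,-0.018,0.02],0,-1],[[0,0,0.015],0,-1],[[0,0,0.01],0,-1],[[0,0,0],0,-1],[[0,0,0.005],0,-1],[[0,0,0.004],0,-1],[[0,0,0],0,-1]]'
python3 - <<'E'
from h import *
plan(.4542,-.3997,.0165,70.3);look("wrist","w10.png")
E
```

```text
clock: 10.75
eef_pos: [0.4554, -0.398, 0.0212]
ee_rot: [0.0, 0.818, 0.576, 0.0]
ft_force: [0.1, 0.9, -1.4]
gripper_width: 0.0238
yaw 70.3 tilt 0.01 turn -0.000 | shift mm x -2.0 y -0.5 z 4.7 j [ 1.11  0.74 -0.58  1.79  0.56  0.78 -0.11] t 10.8 F [ 0.1  0.9 -1.4] w 0.0238 p [ 0.4554 -0.398   0.0212]
```

View pics/w10.png

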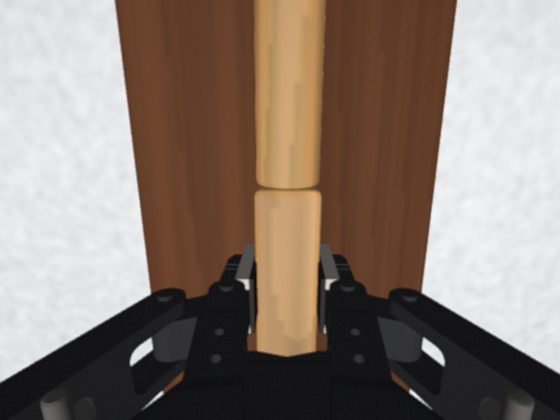

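```bash
python3 -m inch '[[[0,0,0.003],0,-1],[[0,0,0.0015],0,-1],[[0,0,0],0,-0.3],[[0,0,0],0,0.2],[[0,0,0],0,0.2],[[0,0,0],0,0.2],[[0,0,-0.02],0,0.2],[[0,0,-0.04],0,0.2],[[0,0,-0.04],0,0.2],[[0,0,-0.04],0,1],[[0,0,0],0,1]]' 60
python3 - <<'E'
from h import *
plan(.4542,-.3997,.0165,70.3);look("wrist","w11.png")
T=env.capture("top"); S=env.capture("scene")
crop(T,180,235,250,315,7,"pt.png");crop(S,300,140,380,205,8,"ps.png")
E
```

```text
clock: 11.9
eef_pos: [0.4585, -0.4006, 0.1631]
ee_rot: [0.005, 0.818, 0.575, 0.001]
ft_force: [-0.1, 0.5, -0.6]
gripper_width: 0.0782
yaw 70.2 tilt 0.61 turn -0.001 | shift mm x -0.6 y -4.3 z 146.6 j [ 1.19  0.56 -0.7   1.72  0.42  1.   -0.  ] t 11.9 F [-0.1  0.5 -0.6] w 0.0782 p [ 0.4585 -0.4006  0.1631]
```

View pics/w11.png

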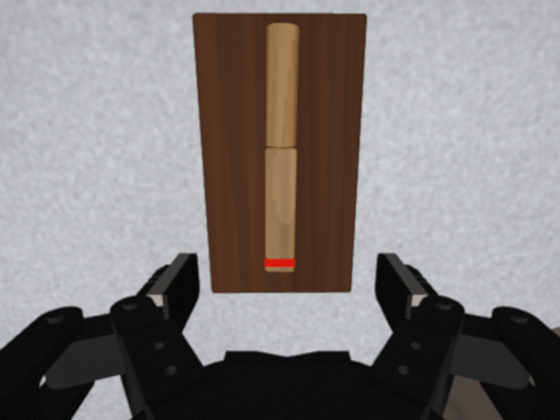

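View pics/pt.png

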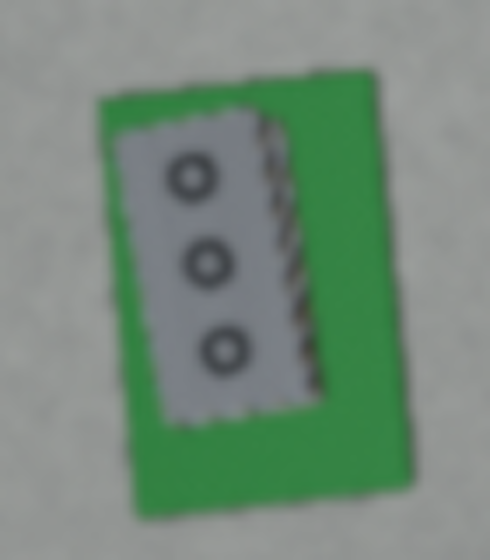

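View pics/ps.png

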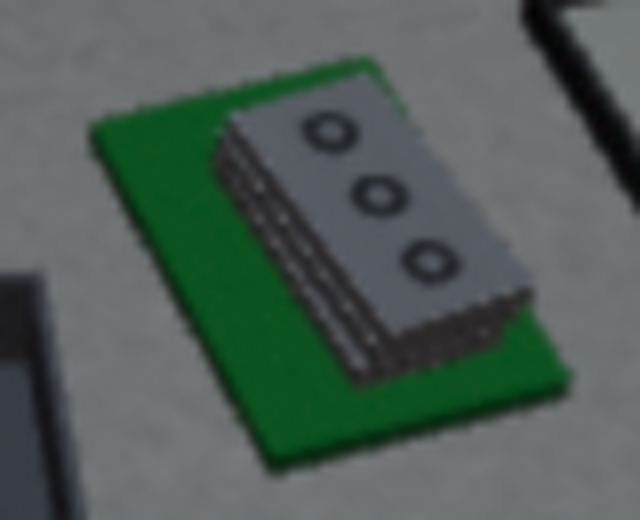

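The pusher lies centred on its board, with the nose at (282,25) and the rear at (280,270) in the wrist view. The top crop of the stack shows the upper plate with its middle ring at (208,264). Next come the tray pose and the first pick.

```bash
python3 - <<'E'
from h import *
T=env.capture("top");S=env.capture("scene")
k=lambda x,y:(180+x/7,235+y/7)
h=[ray(T,*k(*p),.042) for p in[(190,178),(208,264),(225,351)]]; print(np.round(h,4)); d=h[0]-h[2]; yaw=np.degrees(np.arctan2(d[1],d[0])); print("plate3 yaw",yaw)
ks=lambda x,y:(300+x/8,140+y/8)
print([ray(S,*ks(*p),.042).round(4) for p in [(331,132),(380,196),(430,262)]])
q=[ray(T,100+x/4,185+y/4,.018) for x,y in[(28,47),(282,32),(303,523),(44,542)]]
q=np.array(q); print(q.round(4)); print("tray c",q.mean(0), [np.linalg.norm(q[i]-q[(i+1)%4]).round(4) for i in range(4)])
d=q[0]+q[1]-q[2]-q[3]; print("tray yaw",np.degrees(np.arctan2(d[1],d[0])))
plan(h[1][0],h[1][1],.14,yaw)
E
```

```text
[[0.5227 0.1432 0.042 ]
 [0.4936 0.1359 0.042 ]
 [0.4643 0.129  0.042 ]]
plate3 yaw 13.647785948178715
[array([0.4675, 0.1332, 0.042 ]), array([0.4967, 0.1398, 0.042 ]), array([0.5257, 0.1463, 0.042 ])]
[[0.675  0.4057 0.018 ]
 [0.6876 0.2464 0.018 ]
 [0.3862 0.2198 0.018 ]
 [0.3711 0.3778 0.018 ]]
tray c [0.52996906 0.31241602 0.018     ] [np.float64(0.1598), np.float64(0.3027), np.float64(0.1587), np.float64(0.3052)]
tray yaw 5.1550596283590195
yaw 70.2 tilt 0.15 turn 0.987 | shift mm x 164.7 y -509.4 z 15.3 j [ 1.19  0.57 -0.69  1.73  0.42  1.   -0.  ] t 12.2 F [-0.3  0.4  0.4] w 0.0853 p [ 0.4537 -0.398   0.1553]
```

```bash
python3 -m inch '[[[0,0,0],0.141,1],[[0,0,0],0.141,1],[[0,0,0],0.141,1],[[0,0,0],0.141,1],[[0,0,0],0.141,1],[[0,0,0],0.141,1],[[0,0,0],0.141,1],[[0.012,-0.036,0],0,1],[[0.012,-0.036,0],0,1],[[0.012,-0.036,0],0,1],[[0.012,-0.036,0],0,1]]'
python3 -m inch '[[[0.012,-0.036,0],0,1],[[0.012,-0.036,0],0,1],[[0.012,-0.036,0],0,1],[[0.012,-0.036,0],0,1],[[0.012,-0.036,0],0,1],[[0.012,-0.036,0],0,1],[[0.012,-0.036,0],0,1],[[0.012,-0.036,0],0,1],[[0.012,-0.036,0],0,1],[[0.012,-0.036,0],0,1],[[0,0,0],0,1],[[0,0,0],0,1]]'
python3 - <<'E'
from h import *
plan(.495,.138,.14,13.6);look("wrist","w12.png")
E
```

```text
clock: 13.25
eef_pos: [0.4664, -0.2453, 0.1553]
ee_rot: [-0.001, 0.993, 0.119, -0.001]
ft_force: [-0.0, 0.8, 0.3]
gripper_width: 0.0852
clock: 14.45
eef_pos: [0.4977, 0.1318, 0.1556]
ee_rot: [-0.0, 0.993, 0.121, -0.001]
ft_force: [0.8, -0.7, 0.0]
gripper_width: 0.0855
yaw 13.9 tilt 0.15 turn 0.004 | shift mm x -1.2 y -6.6 z 15.6 j [ 0.23  0.4  -0.66  1.95  0.31  0.9  -1.91] t 14.4 F [ 0.8 -0.7  0. ] w 0.0855 p [0.4977 0.1318 0.1556]
```

View pics/w12.png

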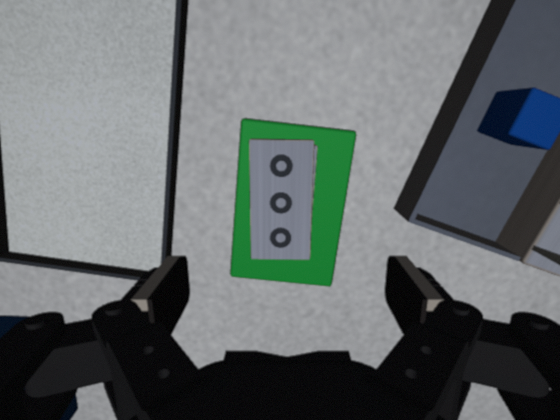

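The wrist view shows the top plate's rings at (281,166), (281,203) and (281,238).

```bash
python3 - <<'E'
from h import *
c=env.capture("wrist"); h=[ray(c,281,v,.042) for v in(166,203,238)]; print(np.round(h,4)); d=h[0]-h[2]; y=np.degrees(np.arctan2(d[1],d[0])); print(y)
plan(h[1][0],h[1][1],.037,13.9)
E
```

```text
[[0.5246 0.1415 0.042 ]
 [0.4953 0.1345 0.042 ]
 [0.4658 0.1275 0.042 ]]
13.361610837125108
yaw 13.6 tilt 0.14 turn -0.005 | shift mm x -1.6 y -5.5 z 118.8 j [ 0.24  0.4  -0.66  1.95  0.31  0.9  -1.91] t 14.6 F [ 0.7 -0.1 -1. ] w 0.0852 p [0.4981 0.1295 0.1558]
```

```bash
python3 -m inch '[[[-0.001,-0.003,0.04],0,1],[[-0.001,-0.002,0.036],0,1],[[0,0,0],0,1],[[0,0,0],0,1]]'
python3 - <<'E'
from h import *
plan(.4953,.1345,.031);look("wrist","w13.png")
E
```

```text
clock: 14.95
eef_pos: [0.4953, 0.1341, 0.0806]
ee_rot: [0.0, 0.993, 0.118, -0.001]
ft_force: [0.5, 0.9, 0.5]
gripper_width: 0.0855
yaw 13.6 tilt 0.12 turn -0.000 | shift mm x 0.1 y -0.4 z 49.6 j [ 0.17  0.51 -0.6   2.    0.41  0.75 -2.01] t 14.9 F [0.5 0.9 0.5] w 0.0855 p [0.4953 0.1341 0.0806]
```

View pics/w13.png

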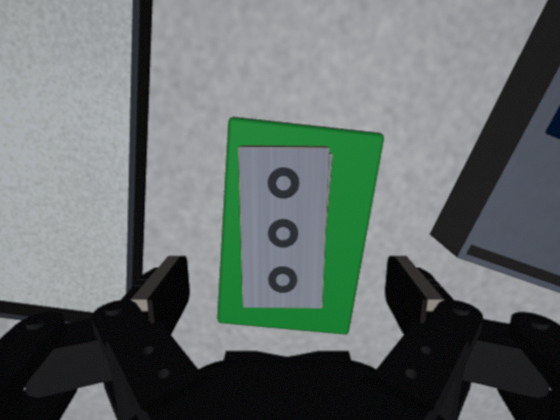

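```bash
python3 -m inch '[[[0,0,0.02],0,0.7],[[0,0,0.015],0,0.6],[[0,0,0.010],0,0.5],[[0,0,0.004],0,0.5],[[0,0,0],0,0.5],[[0,0,0],0,0.5]]' 40
python3 - <<'E'
from h import *
plan(.4953,.1345,.031);look("wrist","w14.png")
E
```

```text
clock: 15.6
eef_pos: [0.496, 0.1356, 0.0322]
ee_rot: [-0.0, 0.993, 0.119, 0.0]
ft_force: [-0.1, 0.1, 0.1]
gripper_width: 0.0641
yaw 13.7 tilt 0.03 turn -0.000 | shift mm x -0.9 y 0.9 z 1.2 j [ 0.12  0.59 -0.54  2.02  0.49  0.66 -2.07] t 15.6 F [-0.1  0.1  0.1] w 0.0641 p [0.496  0.1356 0.0322]
```

View pics/w14.png

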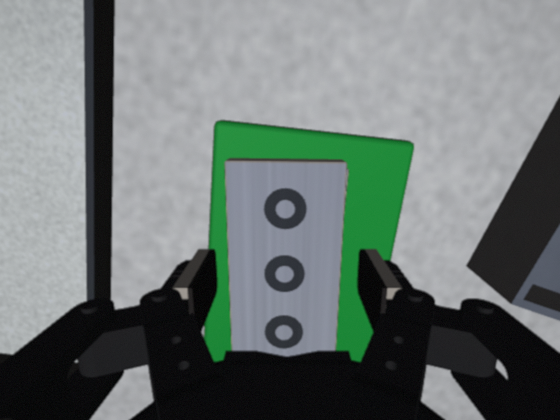

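The middle ring at (284,273) is between the pads. I'll grip and lift a little.

```bash
python3 -m inch '[[[0,0,0.001],0,-0.1],[[0,0,0],0,-0.4],[[0,0,0],0,-0.4],[[0,0,0],0,-0.4],[[0,0,0],0,-0.4],[[0,0,-0.01],0,-0.4],[[0,0,-0.03],0,-0.4],[[0,0,-0.02],0,-0.4],[[0,0,0],0,-0.4]]' 60
python3 - <<'E'
from h import *
plan(.4953,.1345,.031);look("wrist","w15.png"); S=env.capture("scene"); crop(S,280,100,400,205,6,"s15.png")
E
```

```text
clock: 16.55
eef_pos: [0.4978, 0.1361, 0.0939]
ee_rot: [-0.0, 0.993, 0.119, 0.003]
ft_force: [1.0, 0.3, -1.3]
gripper_width: 0.0478
yaw 13.7 tilt 0.31 turn -0.000 | shift mm x -2.8 y 0.9 z 62.9 j [ 0.18  0.49 -0.61  1.99  0.4   0.77 -2.  ] t 16.6 F [ 1.   0.3 -1.3] w 0.0478 p [0.4978 0.1361 0.0939]
```

View pics/w15.png

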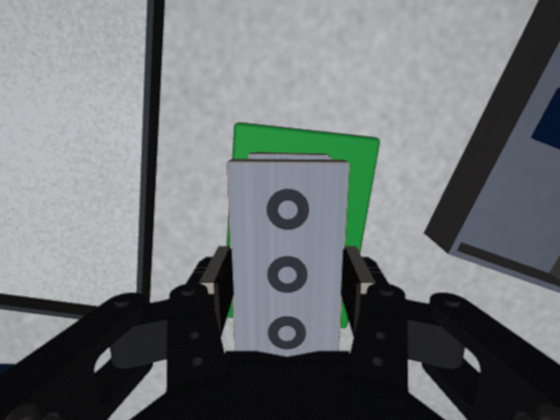

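View pics/s15.png

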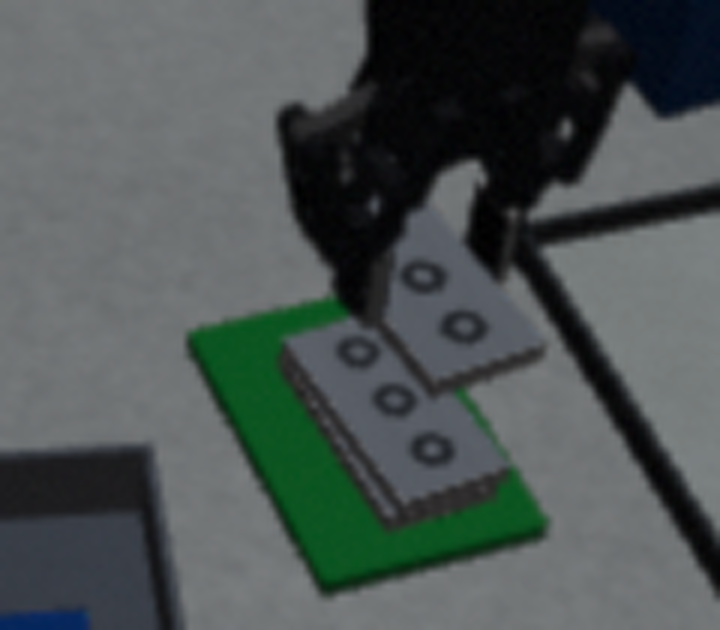

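Only the top plate came up, held level, and the other two stayed on the pad. Next I turn 81° and carry it to the far slot of the tray.

```bash
python3 -m inch '[[[0,0,-0.01],-0.142,-0.4],[[0,0,-0.01],-0.142,-0.4],[[0,0,0],-0.142,-0.4],[[0,0,0],-0.142,-0.4],[[0,0,0],-0.142,-0.4],[[0,0,0],-0.142,-0.4],[[0,0,0],-0.142,-0.4],[[0,0,0],-0.142,-0.4],[[0,0,0],-0.142,-0.4],[[0,0,0],-0.144,-0.4],[[0,0,0],0,-0.4]]'
python3 - <<'E'
from h import *
plan(.6176,.3199,.07,95.2);look("wrist","w16.png")
E
```

```text
clock: 17.75
eef_pos: [0.4947, 0.135, 0.1095]
ee_rot: [-0.001, 0.674, 0.739, -0.001]
ft_force: [-0.6, -0.5, -0.9]
gripper_width: 0.0477
yaw 95.2 tilt 0.16 turn 0.000 | shift mm x 173.0 y 139.2 z 39.5 j [ 0.44  0.59 -0.96  1.98  0.62  0.9  -0.76] t 17.8 F [-0.6 -0.5 -0.9] w 0.0477 p [0.4947 0.135  0.1095]
```

View pics/w16.png

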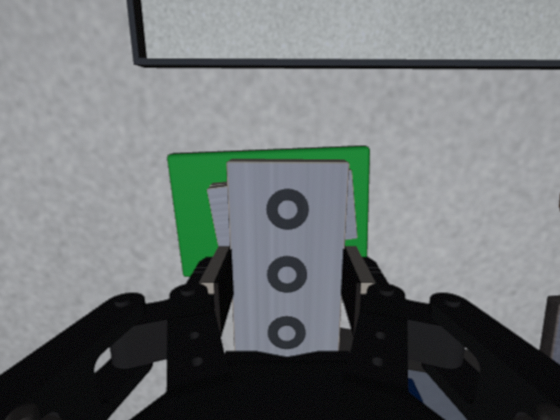

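```bash
python3 -m inch '[[[0.035,0.028,0],0,-0.4],[[0.035,0.028,0],0,-0.4],[[0.035,0.028,0.01],0,-0.4],[[0.034,0.028,0.015],0,-0.4],[[0.034,0.027,0.015],0,-0.4],[[0,0,0],0,-0.4],[[0,0,0],0,-0.4],[[0,0,0],0,-0.4]]'
python3 - <<'E'
from h import *
plan(.6176,.3199,.003,95.2);look("wrist","w17.png");T=env.capture("top"); crop(T,80,170,260,330,4,"t17.png")
E
```

```text
clock: 18.6
eef_pos: [0.6181, 0.3191, 0.0704]
ee_rot: [0.0, 0.675, 0.738, -0.001]
ft_force: [-0.2, -0.4, -1.5]
gripper_width: 0.0483
yaw 95.1 tilt 0.10 turn -0.002 | shift mm x 0.8 y -0.5 z 67.4 j [ 0.01  0.88 -0.83  1.52  0.71  1.06 -0.91] t 18.6 F [-0.2 -0.4 -1.5] w 0.0483 p [0.6181 0.3191 0.0704]
```

View pics/w17.png

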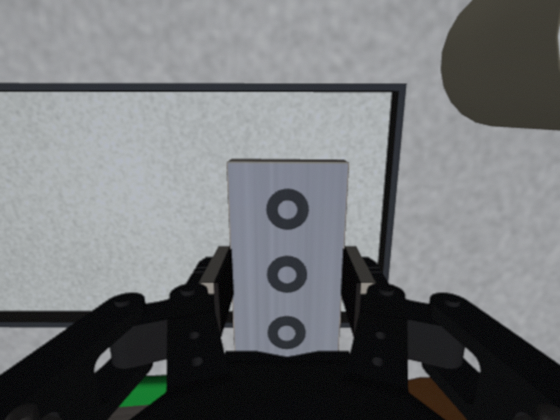

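View pics/t17.png

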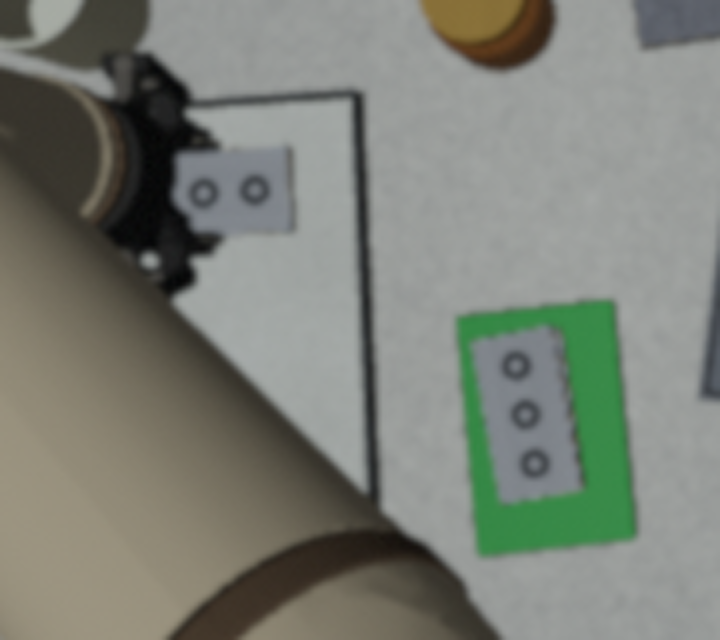

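The plate is over the far slot, but a mug stands near the upper rim (top view ~ (90,168)). I'll check clearance before descending.

```bash
python3 - <<'E'
from h import *
import cv2
T0=cv2.imread("pics/top0.png");S0=cv2.imread("pics/scene0.png")
cv2.imwrite("pics/m1.png",cv2.resize(T0[135:215,50:190],None,fx=5,fy=5)); cv2.imwrite("pics/m2.png",cv2.resize(S0[180:270,440:560],None,fx=5,fy=5))
E
```

```text
(no output)
```

View pics/m1.png

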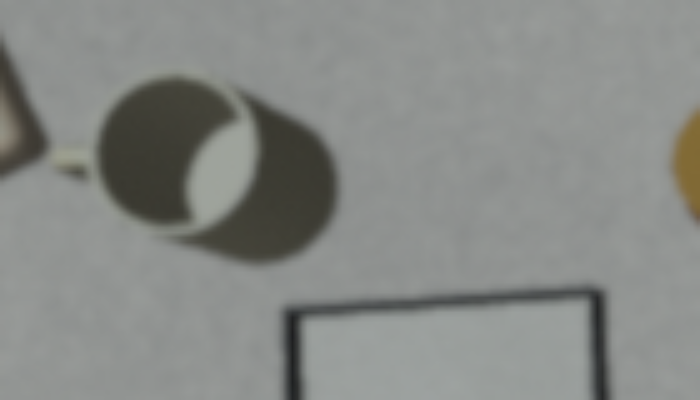

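View pics/m2.png

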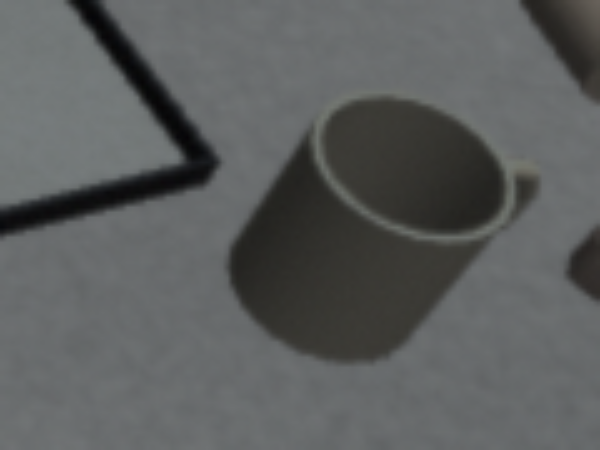

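```bash
python3 - <<'E'
from h import *
T=env.capture("top");S=env.capture("scene")
print(ray(T,101,171,0.0),ray(T,85.4,166.4,.09),ray(T,85.4,166.4,.1)); print("rim tri",tri(T,(85.4,166.4),S,(440+415/5,180+168/5)))
E
```

```text
[0.74361641 0.43379344 0.        ] [0.73627821 0.42644081 0.09      ] [0.73421594 0.42105549 0.1       ]
rim tri [0.73973421 0.43444827 0.08288269]
```

The mug's edge is about 125 mm from the tool axis, so it's clear. I'll lower the plate.

```bash
python3 -m inch '[[[0,0,0.02],0,-0.4],[[0,0,0.02],0,-0.4],[[0,0,0.012],0,-0.4],[[0,0,0.006],0,-0.4],[[0,0,0],0,-0.4],[[0,0,0.004],0,-0.4],[[0,0,0.003],0,-0.4],[[0,0,0],0,-0.4],[[0,0,0],0,-0.4]]'
python3 - <<'E'
from h import *
plan(.6176,.3199,.003,95.2)
E
```

```text
clock: 19.7
eef_pos: [0.6188, 0.3203, 0.0062]
ee_rot: [0.0, 0.675, 0.738, 0.0]
ft_force: [-0.5, 0.4, -0.9]
gripper_width: 0.0483
yaw 95.2 tilt 0.03 turn -0.001 | shift mm x -0.2 y -1.2 z 3.2 j [-0.02  0.96 -0.78  1.53  0.77  0.97 -0.94] t 19.7 F [-0.5  0.4 -0.9] w 0.0483 p [0.6188 0.3203 0.0062]
```

```bash
python3 -m inch '[[[0,0,0.0015],0,-0.4],[[0,0,0.001],0,-0.4],[[0,0,0],0,0],[[0,0,0],0,0.4],[[0,0,0],0,0.5],[[0,0,0],0,0.5],[[0,0,-0.01],0,0.5],[[0,0,-0.04],0,0.5],[[0,0,-0.04],0,0.5],[[0,0,-0.02],0,1],[[0,0,0],0,1]]'
python3 - <<'E'
from h import *
look("wrist","w18.png"); plan(.495,.136,.11,13.6)
E
```

```text
clock: 20.8
eef_pos: [0.6206, 0.3219, 0.1181]
ee_rot: [0.001, 0.675, 0.738, 0.003]
ft_force: [0.1, 0.3, 0.1]
gripper_width: 0.0856
yaw 95.1 tilt 0.20 turn 1.423 | shift mm x -164.5 y 150.2 z 5.5 j [ 0.02  0.83 -0.86  1.5   0.68  1.12 -0.89] t 20.9 F [ 0.5 -0.3 -0.8] w 0.0852 p [0.6196 0.3207 0.1155]
```

View pics/w18.png

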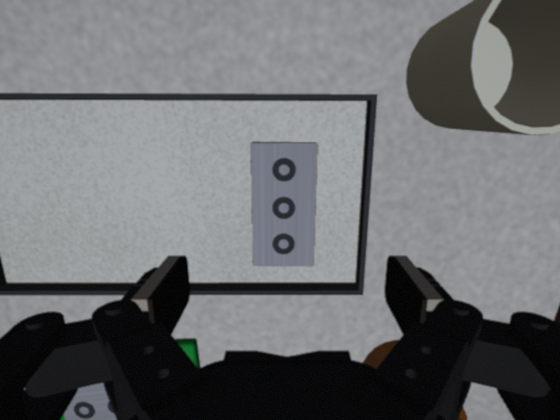

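Plate 3 lies flat in the far slot, with its rings at (284,170), (284,208) and (284,244). I'm going back for the second plate.

```bash
python3 -m inch '[[[-0.035,-0.028,0],0,1],[[-0.035,-0.028,0],0,1],[[-0.035,-0.028,0],0,1],[[-0.034,-0.028,0],0,1],[[-0.034,-0.029,0],0,1],[[0,0,0],0.142,1],[[0,0,0],0.142,1],[[0,0,0],0.142,1],[[0,0,0],0.142,1],[[0,0,0],0.142,1],[[0,0,0],0.142,1]]'
python3 -m inch '[[[0,0,0],0.142,1],[[0,0,0],0.142,1],[[0,0,0],0.142,1],[[0,0,0.01],0.145,1],[[0,0,0],0,1],[[0,0,0],0,1]]'
python3 - <<'E'
from h import *
look("wrist","w19.png"); plan(.495,.136,.11,13.6)
E
```

```text
clock: 21.95
eef_pos: [0.4925, 0.1343, 0.1119]
ee_rot: [-0.0, 0.921, 0.391, -0.001]
ft_force: [0.0, 0.8, 0.6]
gripper_width: 0.0853
clock: 22.55
eef_pos: [0.4926, 0.1348, 0.1024]
ee_rot: [0.0, 0.993, 0.121, -0.001]
ft_force: [-0.5, -0.1, 0.3]
gripper_width: 0.0853
yaw 13.8 tilt 0.09 turn 0.004 | shift mm x 2.2 y -0.5 z -7.2 j [ 0.19  0.48 -0.63  1.99  0.39  0.79 -1.99] t 22.6 F [-0.7  0.1 -0. ] w 0.0855 p [0.493  0.135  0.1028]
```

View pics/w19.png

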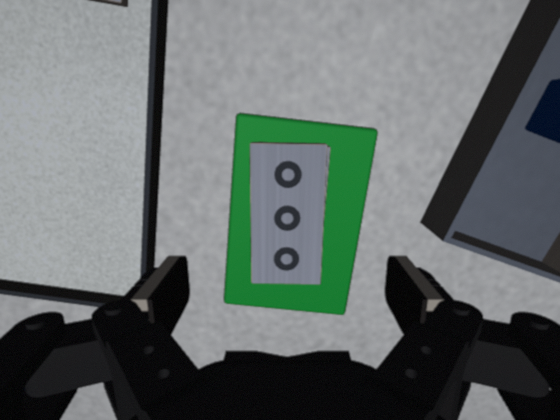

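The second plate's rings are at (288,174), (287,218) and (286,258).

```bash
python3 - <<'E'
from h import *
c=env.capture("wrist"); h=[ray(c,u,v,.032) for u,v in((288,174),(287,218),(286,258))]; print(np.round(h,4)); d=h[0]-h[2]; y=np.degrees(np.arctan2(d[1],d[0])); print(y)
plan(h[1][0],h[1][1],.021,y)
E
```

```text
[[0.5224 0.1414 0.032 ]
 [0.4927 0.1347 0.032 ]
 [0.4636 0.1284 0.032 ]]
12.46002647398765
yaw 13.8 tilt 0.04 turn 0.023 | shift mm x -0.8 y 0.2 z 82.1 j [ 0.19  0.48 -0.63  1.99  0.39  0.79 -1.99] t 22.6 F [-0.   0.3  0.3] w 0.0851 p [0.4934 0.1351 0.1031]
```

```bash
python3 -m inch '[[[0,0,0.03],0.02,1],[[0,0,0.025],0,0.6],[[0,0,0.015],0,0.5],[[0,0,0.008],0,0.5],[[0,0,0.003],0,0.5],[[0,0,0],0,0.5],[[0,0,0],0,0.5]]' 40
python3 - <<'E'
from h import *
plan(.4927,.1347,.021);look("wrist","w20.png")
E
```

```text
clock: 23.35
eef_pos: [0.4944, 0.1354, 0.0231]
ee_rot: [-0.0, 0.994, 0.109, 0.001]
ft_force: [0.2, 0.7, 0.2]
gripper_width: 0.0643
yaw 12.5 tilt 0.08 turn -0.000 | shift mm x -1.8 y 0.3 z 2.1 j [ 0.11  0.6  -0.53  2.02  0.5   0.64 -2.1 ] t 23.4 F [0.2 0.7 0.2] w 0.0643 p [0.4944 0.1354 0.0231]
```

View pics/w20.png

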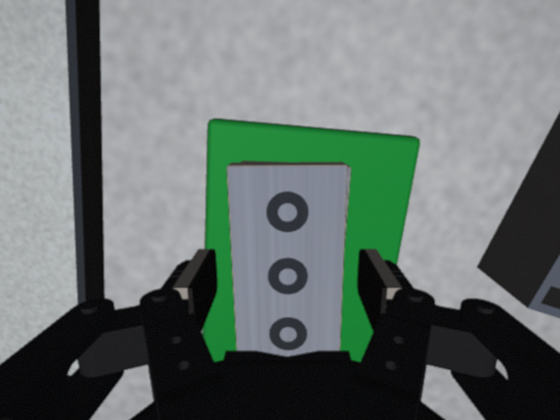

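```bash
python3 -m inch '[[[0,0,0.002],0,-0.1],[[0,0,0],0,-0.4],[[0,0,0],0,-0.4],[[0,0,0],0,-0.4],[[0,0,0],0,-0.4],[[0,0,-0.01],0,-0.4],[[0,0,-0.03],0,-0.4],[[0,0,-0.04],0,-0.4],[[0,0,0],0,-0.4]]' 60
python3 - <<'E'
from h import *
plan(.53,.312,.07,95.2);look("wrist","w21.png"); S=env.capture("scene"); crop(S,280,100,400,205,6,"s21.png")
E
```

```text
clock: 24.3
eef_pos: [0.4972, 0.1366, 0.1053]
ee_rot: [-0.0, 0.994, 0.109, 0.004]
ft_force: [1.0, 0.0, -1.1]
gripper_width: 0.0483
yaw 12.5 tilt 0.50 turn -1.443 | shift mm x 171.7 y 48.6 z 35.3 j [ 0.19  0.47 -0.63  1.99  0.39  0.79 -2.01] t 24.3 F [ 1.   0.  -1.1] w 0.0483 p [0.4972 0.1366 0.1053]
```

View pics/w21.png

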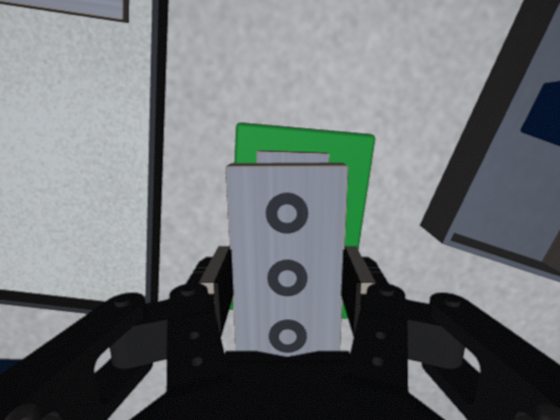

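View pics/s21.png

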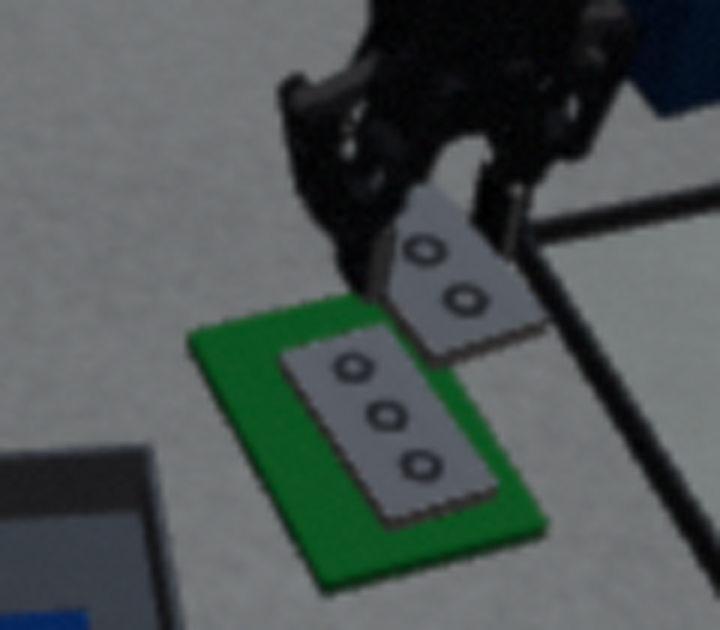

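The second plate is held and level, and one is left on the pad. I'll turn and carry it to the middle slot.

```bash
python3 -m inch '[[[0,0,0],-0.144,-0.4],[[0,0,0],-0.144,-0.4],[[0,0,0],-0.144,-0.4],[[0,0,0],-0.144,-0.4],[[0,0,0],-0.144,-0.4],[[0,0,0],-0.144,-0.4],[[0,0,0],-0.144,-0.4],[[0,0,0],-0.145,-0.4],[[0,0,0],-0.145,-0.4],[[0,0,0],-0.145,-0.4],[[0,0,0],0,-0.4]]'
python3 -m inch '[[[0.035,0.01,0],0,-0.4],[[0.035,0.01,0],0,-0.4],[[0.034,0.01,0.01],0,-0.4],[[0.034,0.01,0.01],0,-0.4],[[0.034,0.009,0.01],0,-0.4],[[0,0,0],0,-0.4],[[0,0,0],0,-0.4],[[0,0,0],0,-0.4]]'
python3 - <<'E'
from h import *
plan(.53,.312,.004,95.2);look("wrist","w22.png")
E
```

```text
clock: 25.5
eef_pos: [0.4924, 0.1347, 0.0989]
ee_rot: [-0.001, 0.674, 0.739, -0.001]
ft_force: [-0.1, 0.4, -1.3]
gripper_width: 0.0478
clock: 26.3
eef_pos: [0.5267, 0.3094, 0.0696]
ee_rot: [0.0, 0.675, 0.737, -0.001]
ft_force: [0.3, -0.7, -1.1]
gripper_width: 0.0482
yaw 95.0 tilt 0.12 turn -0.003 | shift mm x 2.3 y 3.5 z 65.6 j [ 0.04  0.78 -0.86  1.75  0.71  0.96 -1.03] t 26.3 F [ 0.3 -0.7 -1.1] w 0.0482 p [0.5267 0.3094 0.0696]
```

View pics/w22.png

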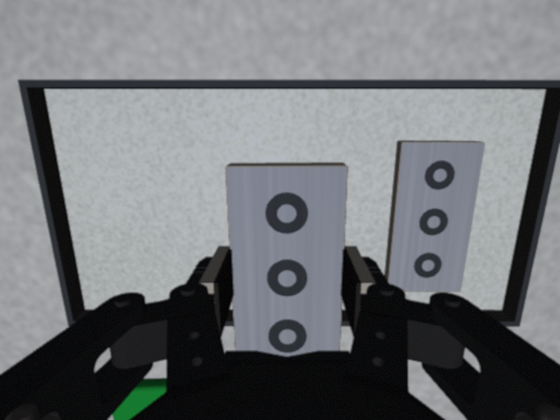

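```bash
python3 -m inch '[[[0.002,0.003,0.02],0,-0.4],[[0,0,0.02],0,-0.4],[[0,0,0.012],0,-0.4],[[0,0,0.006],0,-0.4],[[0,0,0],0,-0.4],[[0,0,0.004],0,-0.4],[[0,0,0.002],0,-0.4],[[0,0,0],0,-0.4],[[0,0,0],0,-0.4]]'
python3 - <<'E'
from h import *
plan(.53,.312,.0045,95.2)
E
```

```text
clock: 27.25
eef_pos: [0.5301, 0.3133, 0.0067]
ee_rot: [0.0, 0.675, 0.738, 0.0]
ft_force: [-0.0, -0.2, -1.6]
gripper_width: 0.0479
yaw 95.2 tilt 0.04 turn -0.001 | shift mm x -1.2 y -0.2 z 2.2 j [-0.01  0.86 -0.79  1.76  0.79  0.87 -1.08] t 27.2 F [-0.  -0.2 -1.6] w 0.0479 p [0.5301 0.3133 0.0067]
```

```bash
python3 -m inch '[[[0,0,0.0015],0,-0.4],[[0,0,0.001],0,-0.4],[[0,0,0],0,0],[[0,0,0],0,0.4],[[0,0,0],0,0.4],[[0,0,0],0,0.4],[[0,0,-0.01],0,0.4],[[0,0,-0.04],0,0.4],[[0,0,-0.04],0,0.4],[[0,0,-0.015],0,1],[[0,0,0],0,1],[[0,0,0],0,1]]'
python3 - <<'E'
from h import *
look("wrist","w23.png"); plan(.493,.135,.10)
E
```

```text
clock: 28.45
eef_pos: [0.5299, 0.3126, 0.1088]
ee_rot: [0.0, 0.675, 0.738, -0.0]
ft_force: [0.7, 0.5, -0.3]
gripper_width: 0.0853
yaw 95.1 tilt 0.10 turn -0.000 | shift mm x -173.2 y -52.1 z 7.9 j [ 0.06  0.74 -0.9   1.73  0.67  1.02 -1.  ] t 28.5 F [ 0.2 -0.4 -0.8] w 0.0852 p [0.5294 0.3122 0.1079]
```

View pics/w23.png

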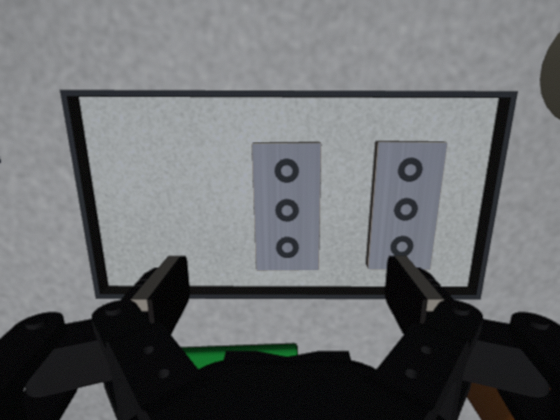

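Two plates lie parallel with a gap between them, rings centred at (287,210) and (406,209). Now the third plate.

```bash
python3 -m inch '[[[-0.035,-0.011,0],0,1],[[-0.035,-0.011,0],0,1],[[-0.035,-0.010,0],0,1],[[-0.034,-0.010,0],0,1],[[-0.034,-0.010,0],0,1],[[0,0,0],0.144,1],[[0,0,0],0.144,1],[[0,0,0],0.144,1],[[0,0,0],0.144,1],[[0,0,0],0.144,1],[[0,0,0],0.144,1]]'
python3 -m inch '[[[0,0,0],0.144,1],[[0,0,0],0.144,1],[[0,0,0],0.144,1],[[0,0,0.01],0.145,1],[[0,0,0],0,1],[[0,0,0],0,1]]'
python3 - <<'E'
from h import *
look("wrist","w24.png"); plan(.493,.135,.11)
E
```

```text
clock: 29.6
eef_pos: [0.4924, 0.1356, 0.1073]
ee_rot: [-0.0, 0.923, 0.385, -0.001]
ft_force: [-0.5, -0.2, -0.6]
gripper_width: 0.0851
clock: 30.2
eef_pos: [0.4926, 0.1359, 0.0978]
ee_rot: [0.0, 0.994, 0.112, -0.001]
ft_force: [0.5, 0.4, 0.5]
gripper_width: 0.0856
yaw 12.8 tilt 0.09 turn -0.000 | shift mm x -0.2 y 1.1 z -11.8 j [ 0.19  0.48 -0.62  2.    0.39  0.78 -2.01] t 30.2 F [-0.5  0.4  0.1] w 0.0851 p [0.493  0.1361 0.0982]
```

View pics/w24.png

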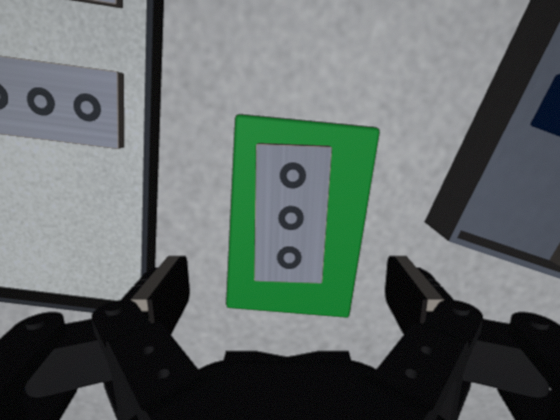

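The last plate's rings are at (292,176), (291,218) and (289,258).

```bash
python3 - <<'E'
from h import *
c=env.capture("wrist"); h=[ray(c,u,v,.022) for u,v in((292,176),(291,218),(289,258))]; print(np.round(h,4)); d=h[0]-h[2]; y=np.degrees(np.arctan2(d[1],d[0])); print(y)
plan(h[1][0],h[1][1],.013,y)
E
```

```text
[[0.5207 0.1388 0.022 ]
 [0.4915 0.1327 0.022 ]
 [0.4614 0.1273 0.022 ]]
10.902975321689286
yaw 12.8 tilt 0.05 turn 0.033 | shift mm x -2.4 y 3.0 z 85.5 j [ 0.19  0.48 -0.62  2.    0.39  0.78 -2.01] t 30.3 F [ 0.5 -0.3 -0.4] w 0.0853 p [0.4933 0.1362 0.0985]
```

```bash
python3 -m inch '[[[-0.001,0.002,0.03],0.033,1],[[-0.001,0,0.025],0,0.6],[[0,0,0.015],0,0.5],[[0,0,0.01],0,0.5],[[0,0,0.004],0,0.5],[[0,0,0],0,0.5],[[0,0,0],0,0.5]]' 40
python3 - <<'E'
from h import *
plan(.4915,.1327,.013);look("wrist","w25.png")
E
```

```text
clock: 31.0
eef_pos: [0.4928, 0.1341, 0.0155]
ee_rot: [-0.0, 0.996, 0.093, 0.001]
ft_force: [0.1, 0.2, 0.9]
gripper_width: 0.064
yaw 10.7 tilt 0.08 turn -0.000 | shift mm x -1.5 y 1.2 z 2.5 j [ 0.1   0.61 -0.52  2.03  0.51  0.62 -2.14] t 31.0 F [0.1 0.2 0.9] w 0.064 p [0.4928 0.1341 0.0155]
```

View pics/w25.png

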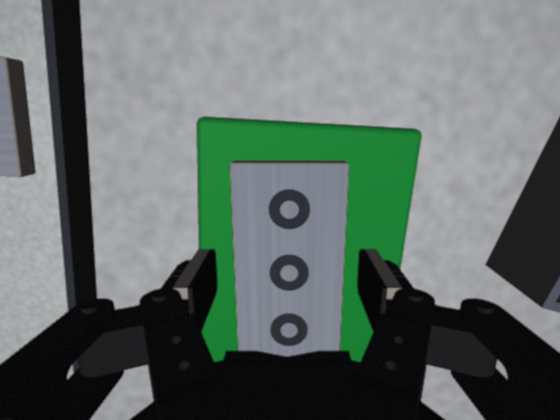

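```bash
python3 -m inch '[[[0,0.001,0.0015],0,-0.1],[[0,0,0],0,-0.4],[[0,0,0],0,-0.4],[[0,0,0],0,-0.4],[[0,0,0],0,-0.4],[[0,0,-0.01],0,-0.4],[[0,0,-0.03],0,-0.4],[[0,0,-0.045],0,-0.4],[[0,0,0],0,-0.4]]' 60
python3 - <<'E'
from h import *
plan(.4424,.3041,.07,95.2);look("wrist","w26.png")
E
```

```text
clock: 31.95
eef_pos: [0.4961, 0.1343, 0.1037]
ee_rot: [-0.001, 0.996, 0.093, 0.005]
ft_force: [1.1, 0.6, -1.2]
gripper_width: 0.0475
yaw 10.7 tilt 0.54 turn -1.474 | shift mm x 174.0 y -38.1 z 33.7 j [ 0.19  0.47 -0.62  2.    0.39  0.78 -2.04] t 31.9 F [ 1.1  0.6 -1.2] w 0.0475 p [0.4961 0.1343 0.1037]
```

View pics/w26.png

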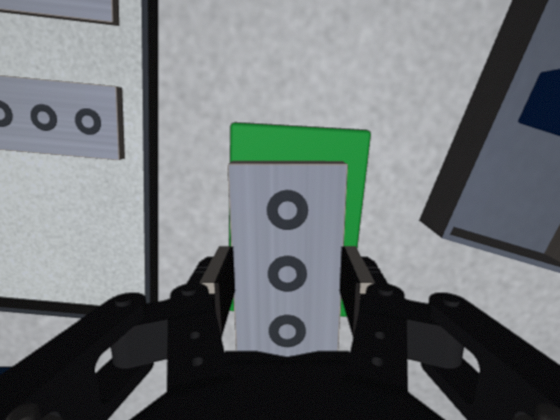

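The last plate is held and the pad is empty. I'll turn and carry it to the near slot.

```bash
python3 -m inch '[[[0,0,0],-0.147,-0.4],[[0,0,0],-0.147,-0.4],[[0,0,0],-0.147,-0.4],[[0,0,0],-0.147,-0.4],[[0,0,0],-0.147,-0.4],[[0,0,0],-0.147,-0.4],[[0,0,0],-0.148,-0.4],[[0,0,0],-0.148,-0.4],[[0,0,0],-0.148,-0.4],[[0,0,0],-0.148,-0.4],[[0,0,0],0,-0.4]]'
python3 -m inch '[[[0.035,-0.007,0],0,-0.4],[[0.035,-0.007,0],0,-0.4],[[0.034,-0.007,0.01],0,-0.4],[[0.034,-0.007,0.01],0,-0.4],[[0.034,-0.007,0.01],0,-0.4],[[0,0,0],0,-0.4],[[0,0,0],0,-0.4],[[0,0,0],0,-0.4]]'
python3 - <<'E'
from h import *
plan(.4424,.3041,.0045,95.2);look("wrist","w27.png")
E
```

```text
clock: 33.1
eef_pos: [0.4913, 0.1323, 0.0972]
ee_rot: [-0.001, 0.674, 0.739, -0.001]
ft_force: [0.1, -0.5, -1.1]
gripper_width: 0.0473
clock: 33.9
eef_pos: [0.4422, 0.2996, 0.0679]
ee_rot: [0.0, 0.676, 0.737, -0.001]
ft_force: [0.5, 0.3, -1.1]
gripper_width: 0.0473
yaw 95.0 tilt 0.09 turn -0.004 | shift mm x 4.4 y 0.6 z 63.4 j [ 0.05  0.68 -0.9   1.95  0.71  0.86 -1.15] t 33.9 F [ 0.5  0.3 -1.1] w 0.0473 p [0.4422 0.2996 0.0679]
```

View pics/w27.png

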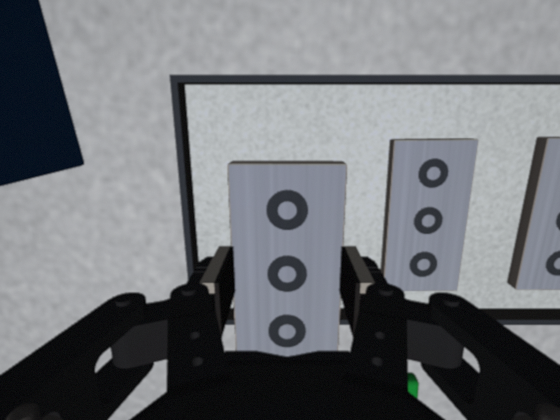

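```bash
python3 -m inch '[[[0.004,0,0.02],0,-0.4],[[0,0,0.02],0,-0.4],[[0,0,0.012],0,-0.4],[[0,0,0.005],0,-0.4],[[0,0,0],0,-0.4],[[0,0,0.003],0,-0.4],[[0,0,0.001],0,-0.4],[[0,0,0],0,-0.4],[[0,0,0],0,-0.4]]'
python3 - <<'E'
from h import *
plan(.4424,.3041,.0045,95.2)
E
```

```text
clock: 34.85
eef_pos: [0.4418, 0.3051, 0.0077]
ee_rot: [0.0, 0.675, 0.738, 0.0]
ft_force: [-0.0, 0.5, -0.9]
gripper_width: 0.0477
yaw 95.2 tilt 0.04 turn -0.001 | shift mm x -1.0 y 0.5 z 3.2 j [-0.03  0.77 -0.81  1.96  0.81  0.77 -1.23] t 34.9 F [-0.   0.5 -0.9] w 0.0477 p [0.4418 0.3051 0.0077]
```

```bash
python3 -m inch '[[[0,0,0.0015],0,-0.4],[[0,0,0],0,-0.4],[[0,0,0],0,0],[[0,0,0],0,0.4],[[0,0,0],0,0.4],[[0,0,0],0,0.4],[[0,0,-0.01],0,0.4],[[0,0,-0.04],0,0.4],[[0,0,-0.04],0,0.4],[[0,0,-0.04],0,1],[[0,0,0],0,1],[[0,0,0],0,1]]'
python3 - <<'E'
from h import *
look("wrist","w28.png");T=look("top","t28.png");look("scene","s28.png"); plan(.493,.135,.10)
E
```

```text
clock: 36.05
eef_pos: [0.4423, 0.3052, 0.1373]
ee_rot: [0.001, 0.675, 0.738, 0.001]
ft_force: [-0.1, 0.2, -1.3]
gripper_width: 0.0855
yaw 95.2 tilt 0.11 turn -0.000 | shift mm x -173.1 y 36.7 z 34.9 j [ 0.11  0.59 -0.99  1.91  0.6   0.97 -1.07] t 36.2 F [ 0.3  0.3 -0.7] w 0.0856 p [0.4409 0.3041 0.1349]
```

View pics/w28.png

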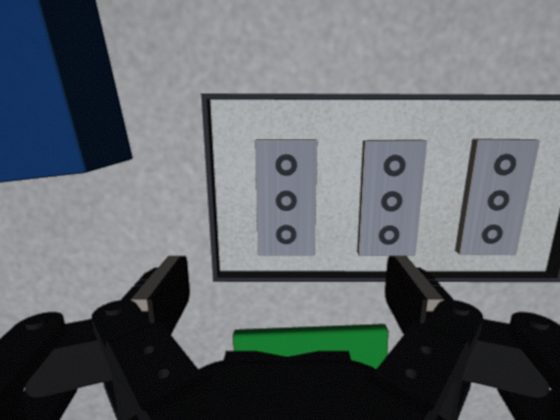

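View pics/t28.png

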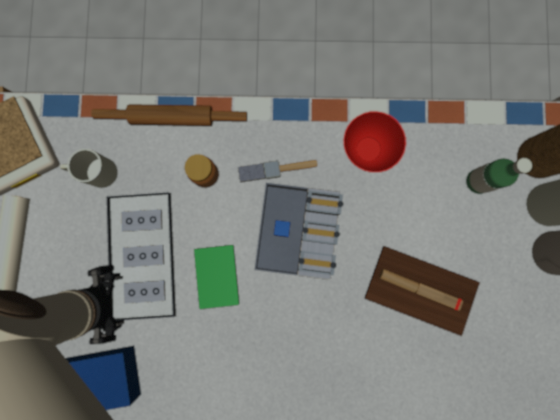

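View pics/s28.png

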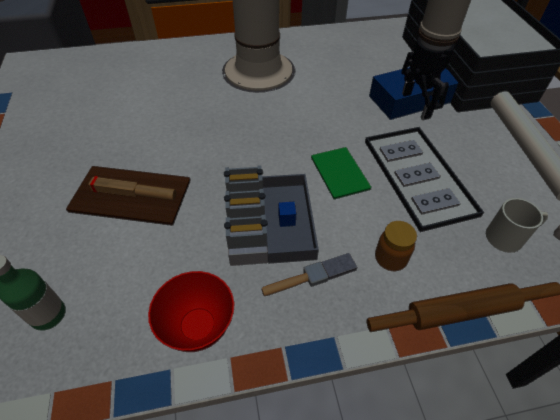

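All three plates lie in the tray (top view (142,220), (143,256), (145,292)), the plug is in the catch tray at (282,228), and the brush and jar look unmoved. One numeric check remains before I hand in.

```bash
python3 - <<'E'
from h import *
T=env.capture("top"); im=T["pixels"].astype(int); r,g,b=im[...,0],im[...,1],im[...,2]; yy,xx=np.mgrid[:420,:560]
reg=(xx>360)&(xx<485)&(yy>240)&(yy<340)
m=(reg&(r>85)&(r-b>15)).astype(np.uint8)
cn=max(cv2.findContours(m,0,1)[0],key=cv2.contourArea)
w=np.array([ray(T,*q[0],.041)[:2] for q in cn],np.float32)*1000; R=cv2.minAreaRect(w); print("pusher",R)
e=np.radians(70.3);d=np.array(R[0])/1000-[.4614,-.3795]; print("rel board x,y of midpoint",d@[np.cos(e),np.sin(e)],d@[-np.sin(e),np.cos(e)])
ct=np.array([.530,.312]);a=np.radians(5.15)
for p in[(142,220),(143,256),(145,292)]:
    D=ray(T,*p,.014)[:2]-ct; print("plate",D@[np.cos(a),np.sin(a)],D@[-np.sin(a),np.cos(a)])
D=ray(T,282,228,.04)[:2]-[.5945,-.1228];a=np.radians(-6.1);print("plug",D@[np.cos(a),np.sin(a)],D@[-np.sin(a),np.cos(a)])
i0=cv2.imread("pics/top0.png")[:,:,::-1].astype(int)
print("diff jar/brush",np.abs(im-i0)[150:195,180:320].max())
E
```

```text
pusher ((463.94989013671875, -368.85748291015625), (200.9355010986328, 30.721797943115234), 70.14984130859375)
rel board x,y of midpoint 0.010879172237334304 0.00118689559244551
plate 0.08866996764108477 -0.0038909020253376746
plate -0.0011274164140704615 -0.0029774900401224815
plate -0.0896841797844973 -0.004546901069510323
plug 0.0006615619464786776 0.08836925889196169
diff jar/brush 5
```

```bash
python3 -c "
from workcell import env
print(env.hand_in())"
```

```text
the job is handed in; nothing more can be done
None
```

I finished the job and handed it in after about 36 s of robot time; no verdict is reported.

- **Plug:** Only the middle barrel held one. I pushed it out with the pusher, about 9 N of wrist force mid-push, and it lies in the catch tray at press x ≈ 0.001, y ≈ 0.088 m. The fingers never touched it, and the outer barrels were empty.
- **Pusher:** It is back on its board, with its middle about 11 mm along and 1 mm across from the board's middle, parallel to it.
- **Plates:** All three lie in the baking tray at tray x ≈ +0.089, -0.001 and -0.090 m, with y within 5 mm of the middle. They look flat in the final pictures, with gaps between them.
- **Bystanders:** The picture area around the brush and jar is unchanged between start and end (largest pixel difference 5).

No check failed. The camera views disagreed by up to about 5 mm when locating parts, so for each plate grasp I used the closer wrist view. I saw no knock to the pusher and no slip of the grip.

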